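# Put the espresso tools back in their caddy

### The job

Put the espresso tools away in the wooden caddy, each seated flat in the insert made for it: the portafilter in the slotted cradle with its handle out through the slot, the large tamper in the wide well, the needle tool in the narrow well and the large funnel ring over the peg. Set them down without dropping them or knocking anything over. The smaller tamper and smaller funnel belong to another machine: leave them standing where they are.

Things in the scene. Friction and masses are not known exactly. Their poses are not given: they have to be found in the camera images.
- portafilter_grip (a point): Portafilter lying flat: round steel head (56 mm across, 36 high, two lugs) with a black handle, 175 mm in all. Point: on the handle axis at its root (round, 20 mm thick for 20 mm to either side), 26 mm above the head's underside. x points along the handle to the head, whose centre is 66 mm from here; the handle runs on 81 mm along -x, up to 26 mm thick. Weight mostly in the head: hold it firmly.
- tamper_mid (a point): The large tamper: flat steel foot 54 mm across, dark wooden knob, 84 mm tall, standing on its foot. The point is on its axis half-way up (42 mm). Knob: 33 mm thick between 57 and 76 mm above the underside; thin neck (20 mm) below it.
- needle_tool_mid (a point): Needle tool for loosening the grounds, standing closed on its steel foot: slim, 84 mm tall, foot disc 36 mm across and 6 mm thick, steel sleeve 25 mm thick, above 36 mm a dark wooden handle 28 mm thick with rounded top. The point is on its axis half-way up (42 mm).
- funnel_mid (a point): The large dosing funnel: plain metal ring open at both ends, 54 mm outside (57 at the beads), 46 mm inside, 44 mm tall, standing on end. The point is on its axis half-way up (22 mm).
- small_tamper_mid (a point): Small tamper of another machine, same look: steel foot 40 mm across, 64 mm tall. Stays where it stands. Point on its axis half-way up (32 mm).
- small_funnel_mid (a point): Small dosing funnel of another machine, same look: ring 40 mm outside, 33 mm inside, 36 mm tall. Stays where it stands. Point on its axis half-way up (18 mm).
- cradle_seat (a point): Portafilter cradle at the caddy's front: recess 72 mm across, 20 deep, black rubber floor, and a slot 40 mm wide, as deep, through its front (-x) wall. Point: centre of the recess floor, 10 mm above the worktop; x points from the caddy's front to its rear, z up. The caddy: fixed dark tray 186 mm square, rim 14 high, four blocks two by two, 82 mm square, tops 30 mm above the worktop, 84 mm apart.
- tamper_well_seat (a point): Insert block with the wide plain round recess, 70 mm across, 20 mm deep, for the tamper. Point at the centre of the recess floor, 10 mm above the worktop; x points from the caddy's front to its rear, z up.
- tool_well_seat (a point): Insert block with the narrow round recess, 52 mm across, 20 mm deep, for the needle tool. Point at the centre of the recess floor, 10 mm above the worktop; x points from the caddy's front to its rear, z up.
- spigot_seat (a point): Insert block without recess, with an upright dark round peg 30 mm thick and 20 mm high in the middle of its flat top; the funnel ring stands on the block round the peg. Point at the foot of the peg, on the block's top, 30 mm above the worktop; x points from the caddy's front to its rear, z up.
Things that resemble listed ones, but are neither listed nor needed, are in the scene too. Leave any yellow look-alike of the part that bears tamper_mid alone.

How it is judged:
By the outcome, as a careful person would: the job done as asked, in the order asked, and still so for the second after the job is handed in, with the robot touching nothing.
It also fails if it takes over 99 s, if anything falls off the work surface, if the arm or the gripper's body presses on something with over 40 N, if the wrist force passes 120 N, or if a joint passes its speed limit or range.

### The arm

A 6-joint arm with a two-finger parallel gripper is mounted at the origin on a cart in front of the work surface, level with it; the furniture and walls round the work are solid. World frame = base frame: x ahead of the robot, y to its left, z up, the work surface at z = 0. Lengths are in m, angles in rad, forces in N, time in s.
With the tool pointing down it reaches from about 0.275 to 0.825 m from the base axis. Payload 4.9 kg.
Tool frame: the origin (TCP) lies between the finger pads; the fingertips stand manip.tcp_to_tips ahead of it and the grasp point (between the pads) lies 2 mm behind it (manip.tcp_to_tips is the distance from the TCP to the fingertips, in m); z points along the fingers, y is the direction in which the jaws open and shut (so a half turn about z gives the same grasp; the last joint's range is limited). The gripper opens to 85 mm and grips with 20 to 120 N. Pads are 22 mm wide; open, the fingers measure 114 mm over their backs; the gripper's body (76 mm by 85 mm) begins 54 mm behind the grasp point. The pads swing forward as they close: fully open they stand 13 mm farther back than shut.
Start: joints at [-1.479, 0.326, -0.193, 1.052, 0, 1.437], TCP at [0.123, -0.536, 0.248] pointing down, gripper open.
Joint ranges: [-2.65, 2.65], [-0.97, 1.79], [-1.3, 1.35], [-1.93, 2.1], [-1.47, 1.37], [-3.14, 3.14]. Speed limits (rad/s): [2.57, 2.57, 3.14, 3.14, 3.14, 3.14].

### API

Orientations are given as a unit quaternion [x, y, z, w].
In Python, from rig import telemetry, viewer, workorder, finder, manip gives the robot as it stands.
- The arm moves only by the tool play_rows, never from a script. Its argument "increments" is a list of rows, each an object of numbers: "x", "y", "z": the shift along the tool's x, y, z normalised to -1 to 1, where 1 is 150 mm; "rx", "ry", "rz": the turn, a rotation vector about the tool's x, y, z normalised to -1 to 1, where 1 is 45 degrees. In form: [{"x": .., "y": .., "z": .., "rx": .., "ry": .., "rz": ..}, ...]. A call has 1 to 10 rows; each row is the pose to reach, as a shift and turn from the pose commanded when the call began, along the tool's axes at that moment; what a row does not reach only later rows make up. A row lasts 1/12 s, in which the tool goes at most 41.7 mm and 7.16 degrees, less where a joint would pass 70% of its speed; a pose out of reach is approached as far as the arm can. A call with a number of a shift or a turn outside -1 to 1 is refused whole. A call with a gripper value outside its range is refused whole. "jaw" is the gripper command: -1 is shut, 1 is fully open, values between are in proportion, set as the call begins (left out, the last holds). The fingers move at their own pace and stop on an object; "newtons" is the grip in N (left out, the last holds). Time passes only in rows, so rows that repeat a pose let the fingers close. It gives the time, the measured TCP pose, the force and the opening at its end, in the units of the state.
- telemetry.observe(): the state, without advancing time (a new reading comes with each control period).
- viewer.grab_frame(name): name is "scene" or "top"; returns a dict with "image" (480x640x3 uint8, blue, green, red), "K" (3x3 intrinsics, pixels), "R" (3x3) and "t" (3): a world point X has camera coordinates R X + t. Camera axes: x right, y down, z forward; pixel columns grow to the right and rows downward; lengths in m; the calibration is good to about 2 mm. A picture is of the moment at which its call begins. There is no depth.
- workorder.sign_off(): hands the job in, once; it reports no verdict.
Trained networks look in a picture, given as the dict that the camera call returned (one of the last four; its "shot" number tells which), for a name from the list of things; names that differ only in an ending like _2 or _b are one class to them, and where a whole thing is asked for, a point or a joint stands for the part that bears it (a point fixed in the world has none). Each returns a list of dicts, best first, with "confidence" (0 to 1); they miss things now and then, are a little off and sometimes report something else, mostly with a low value. They report only what shows in the picture. A call takes as long as a camera call. They do not tell look-alikes from the thing itself.
- finder.find_in(query, picture): "box" ([left, top, right, bottom] in pixels, round what is visible of it).
The state is a dict: "t": time; "joints": joint angles; "joint_velocities": joint speeds; "effort": joint torques, N m; "position": TCP position; "orientation": TCP orientation; "ft_force": force on the tool from outside, world axes, zero at the start; "moment": the same for the moment, N m; "finger_gap": finger opening in m.
Only numpy, scipy, OpenCV 4.12 (cv2) and the standard library are available. Lean on these libraries where they do the work, as an engineer would, in place of code of your own. Each camera call takes 0.05 s, during which the arm holds its last target.

## Working session

There is one attempt and no reset: what is moved stays moved. The work goes in short steps, Python scripts to look and compute and a tool call to move; the robot and the scene stay as the last step left them, time stands still between calls to the robot, and variables do not carry over. Pictures are saved under pics/ and viewed, and the job is handed in when it is done.

Besides the shell and the picture viewer there is one more tool, called after "Emit:" as a command line: name --argument value ..., lists and objects as JSON in quotes. play_rows: Moves the arm, as the interface text tells. Scaled input: -1 to 1 covers 150 mm each way for a shift and 45 degrees each way for a turn. Its arguments: {"type":"object","properties":{"increments":{"type":"array"},"jaw":{"type":"number"},"newtons":{"type":"number"}},"required":["increments"]}

```bash
ls; mkdir -p pics
cat > h.py <<'E'
import numpy as np, cv2
from rig import telemetry, viewer, workorder, finder, manip
E
python3 - <<'E'
from h import *
s=telemetry.observe(); print(s, manip.tcp_to_tips)
for n in ("scene","top"):
    p=viewer.grab_frame(n); cv2.imwrite(f"pics/{n}0.png",p["image"]); print(n,p["K"],p["R"],p["t"],p["shot"])
    for q in ["portafilter_grip","tamper_mid","needle_tool_mid","funnel_mid","small_tamper_mid","small_funnel_mid","cradle_seat","tamper_well_seat","tool_well_seat","spigot_seat"]:
        print(q,[(np.round(d["box"]).tolist(),round(d["confidence"],2)) for d in finder.find_in(q,p)])
E
```

```text
pics
{'t': 0.0, 'joints': array([-1.47918169e+00,  3.26947595e-01, -1.93582675e-01,  1.05198274e+00,
       -2.75811353e-05,  1.43659186e+00]), 'joint_velocities': array([-0.00114245, -0.00055699, -0.00056787, -0.00260947, -0.00079244,
       -0.00091831]), 'effort': array([ 1.39172149e-03, -4.43397903e+01,  2.62439185e+01,  1.54874678e-02,
       -7.97413941e-05, -6.59103705e-08]), 'position': array([ 0.12309819, -0.53548706,  0.24750024]), 'orientation': array([ 9.93632118e-01,  1.12669769e-01,  4.48951916e-06, -8.58441862e-04]), 'ft_force': array([ 0.06058493, -0.68451068, -0.37685307]), 'moment': array([0.00292232, 0.00218059, 0.00539792]), 'finger_gap': 0.0854308229580329} 0.017
scene [[625.05127242   0.         312.67596044]
 [  0.         625.05127242 245.14881419]
 [  0.           0.           1.        ]] [[ 8.71441870e-01 -4.90498517e-01 -5.21830015e-04]
 [-3.41921111e-01 -6.06709053e-01 -7.17630879e-01]
 [ 3.51680283e-01  6.25552020e-01 -6.96423470e-01]] [-0.43982479  0.19514624  1.29215835] 1
portafilter_grip [([300.0, 220.0, 350.0, 260.0], 0.81)]
tamper_mid [([387.0, 254
[... 807 characters left out ...]
1.46482783] 2
portafilter_grip [([298.0, 202.0, 330.0, 269.0], 0.56)]
tamper_mid [([382.0, 236.0, 403.0, 256.0], 0.62), ([375.0, 184.0, 400.0, 210.0], 0.61), ([421.0, 269.0, 435.0, 284.0], 0.22)]
needle_tool_mid [([420.0, 271.0, 435.0, 286.0], 0.61)]
funnel_mid [([362.0, 264.0, 383.0, 290.0], 0.54)]
small_tamper_mid [([440.0, 230.0, 460.0, 244.0], 0.62)]
small_funnel_mid [([443.0, 230.0, 459.0, 244.0], 0.74), ([419.0, 205.0, 438.0, 222.0], 0.49)]
cradle_seat [([206.0, 264.0, 246.0, 302.0], 0.75)]
tamper_well_seat [([170.0, 253.0, 214.0, 293.0], 0.76)]
tool_well_seat [([217.0, 232.0, 256.0, 269.0], 0.86)]
spigot_seat [([184.0, 223.0, 224.0, 260.0], 0.68), ([360.0, 265.0, 382.0, 292.0], 0.18)]
```

Run:
```python
import cv2
a=cv2.imread("pics/top0.png"); cv2.imwrite("pics/top0z.png",cv2.resize(a[170:320,150:480],None,fx=2.4,fy=2.4,interpolation=cv2.INTER_CUBIC))
a=cv2.imread("pics/scene0.png"); cv2.imwrite("pics/scene0z.png",cv2.resize(a[140:370,190:450],None,fx=2.6,fy=2.6,interpolation=cv2.INTER_CUBIC))
```

```text
(no output)
```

View pics/top0.png

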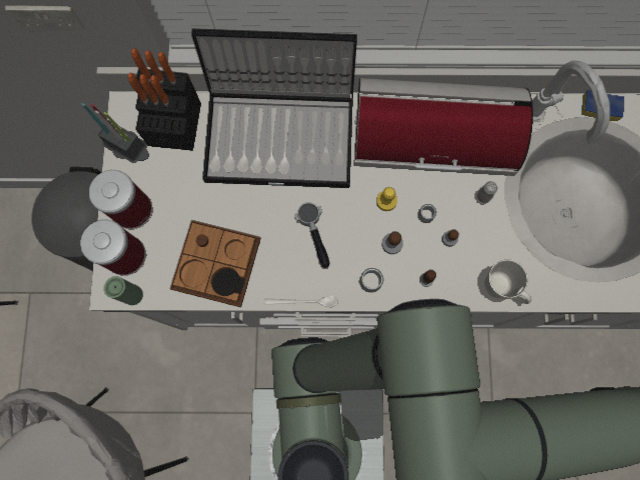

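View pics/top0z.png

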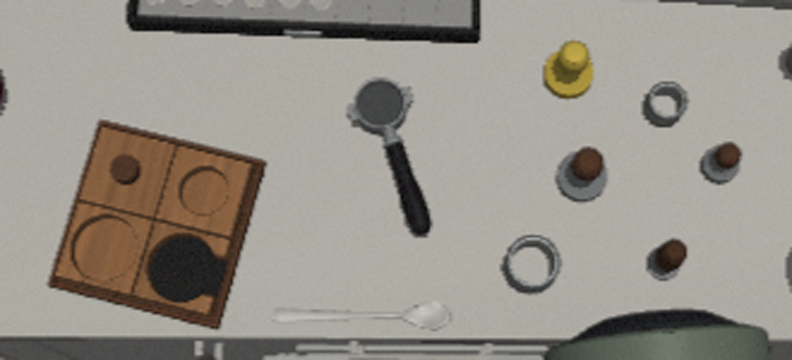

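View pics/scene0z.png

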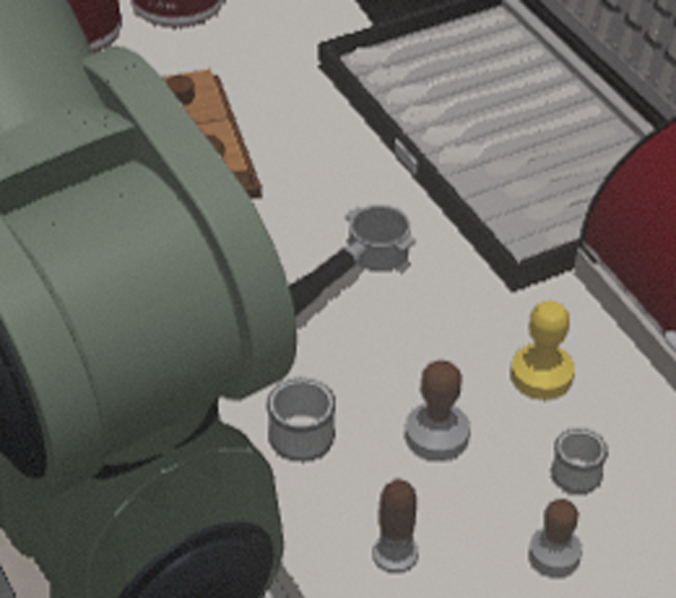

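View pics/scene0.png

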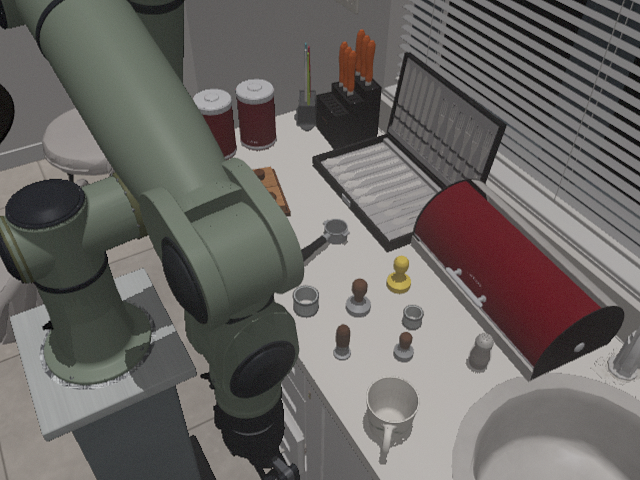

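```bash
cat >> h.py <<'E'
def proj(p,X):
    c=(np.asarray(X)@p["R"].T)+p["t"]; u=c@p["K"].T; return u[...,:2]/u[...,2:]
def ray(p,uv,z):
    d=p["R"].T@np.linalg.inv(p["K"])@np.array([uv[0],uv[1],1.]); o=-p["R"].T@p["t"]
    return o+d*(z-o[2])/d[2]
A=np.linspace(0,2*np.pi,40,endpoint=False)
def circ(x,y,z,r): return np.c_[x+r*np.cos(A),y+r*np.sin(A),np.full(40,z)]
# profile lists: list of frusta (z0,r0,z1,r1)
PROF={"tamper":[(0,.027,.012,.027),(.012,.027,.022,.010),(.022,.010,.05,.010),(.05,.012,.057,.0165),(.057,.0165,.076,.0165),(.076,.0165,.084,.009)],
"needle":[(0,.018,.006,.018),(.006,.0125,.036,.0125),(.036,.014,.076,.014),(.076,.014,.084,.007)],
"funnel":[(0,.0285,.044,.0285)]}
S=8
def mask_of(p,polys,roi):
    x0,y0,x1,y1=roi; m=np.zeros(((y1-y0)*4,(x1-x0)*4),np.uint8)
    for X in polys:
        uv=(proj(p,X)-[x0-.0,y0-.0]+.5)*4
        h=cv2.convexHull(np.round(uv*16).astype(np.int32)); cv2.fillConvexPoly(m,h,255,shift=4)
    return cv2.resize(m,(x1-x0,y1-y0),interpolation=cv2.INTER_AREA)/255.
def upright(kind):
    return lambda q:[np.r_[circ(q[0],q[1],a,r),circ(q[0],q[1],b,s)] for a,r,b,s in PROF[kind]]
def caddy(q):
    x,y,t=q; c,s=np.cos(t),np.sin(t); R=np.array([[c,-s],[s,c]])
    def box(h,z):
        k=np.array([[h,h],[h,-h],[-h,-h],[-h,h]])@R.T+[x,y]
        return np.r_[np.c_[k,np.zeros(4)],np.c_[k,np.full(4,z)]]
    return [box(.093,.014),box(.083,.030)]
def porta(q):
    x,y,t=q; d=np.array([np.cos(t),np.sin(t)]); h=np.array([x,y])+.066*d
    out=[np.r_[circ(h[0],h[1],0,.028),circ(h[0],h[1],.036,.028)]]
    n=np.array([-d[1],d[0]])
    for a,r1,b,r2 in[(.04,.010,-.02,.010),(-.02,.010,-.04,.012),(-.04,.0125,-.081,.012)]:
        P=[]
        for u,r in((a,r1),(b,r2)):
            for w in A: 
                v=np.array([x,y])+u*d+r*np.cos(w)*n; P.append([v[0],v[1],.026+r*np.sin(w)])
        out.append(np.array(P))
    return out
def fg(p,roi,th=28):
    x0,y0,x1,y1=roi; im=cv2.GaussianBlur(p["image"][y0:y1,x0:x1],(0,0),.6).astype(float)
    bg=np.median(p["image"][y0:y1,x0:x1].reshape(-1,3),0) 
    return np.clip((np.abs(im-bg).max(2)-th*.5)/th,0,1)
from scipy.optimize import minimize
def fit(model,q0,views,step):
    # views: list (p,roi,mask)
    f=lambda q:sum(np.abs(mask_of(p,model(q),r)-m).sum() for p,r,m in views)
    st=np.array(step); sim=np.vstack([q0]+[np.array(q0)+st*e for e in np.eye(len(q0))])
    b=minimize(f,q0,method="Nelder-Mead",options=dict(initial_simplex=sim,xatol=1e-4,fatol=.05))
    return b.x,b.fun
E
cat > loc.py <<'E'
from h import *
pt=viewer.grab_frame("top"); ps=viewer.grab_frame("scene")
def show(tag,p,roi,m,model,q):
    x0,y0,x1,y1=roi; im=p["image"][y0:y1,x0:x1].copy()
    k=6; im=cv2.resize(im,None,fx=k,fy=k,interpolation=cv2.INTER_NEAREST)
    for X in model(q):
        h=cv2.convexHull(np.round((proj(p,X)-[x0,y0]+.5)*k).astype(np.int32)); cv2.polylines(im,[h],True,(0,255,0),1)
    mm=cv2.cvtColor((m*255).astype(np.uint8),cv2.COLOR_GRAY2BGR); mm=cv2.resize(mm,None,fx=k,fy=k,interpolation=cv2.INTER_NEAREST)
    return np.hstack([im,mm])
jobs={"tamper":(upright("tamper"),(395,248),(376,224,412,260),(340,272,380,322)),
"needle":(upright("needle"),(427,280),(414,264,442,292),(328,318,358,366)),
"funnel":(upright("funnel"),(371,281),(354,262,390,297),(287,278,327,324))}
outs=[]
for n,(mod,uv,rt,rs) in jobs.items():
    q0=ray(pt,uv,0.01)[:2]; res={}
    mt,ms=fg(pt,rt),fg(ps,rs)
    if n=="funnel":
        for m in (mt,ms):
            b=(m>.5).astype(np.uint8); cs,_=cv2.findContours(b,cv2.RETR_EXTERNAL,cv2.CHAIN_APPROX_NONE)
            c=max(cs,key=cv2.contourArea); t=np.zeros_like(b); cv2.drawContours(t,[c],-1,1,-1); m[t>0]=np.maximum(m[t>0],1)
    V=[(pt,rt,mt),(ps,rs,ms)]
    for k,v in (("top",V[:1]),("scene",V[1:]),("both",V)):
        res[k]=fit(mod,q0,v,[.01,.01]); print(n,k,np.round(res[k][0],4),round(res[k][1],1))
    a=show(n,*V[0],mod,res["both"][0]); b=show(n,*V[1],mod,res["both"][0])
    for t,i in(("t",a),("s",b)): cv2.imwrite(f"pics/f_{n}_{t}.png",i); outs.append(i)
for n,mod,uv,t0,rt in (("caddy",caddy,(216,263),np.deg2rad(76),(160,212,272,314)),("porta",porta,(316,236),np.deg2rad(15),(290,195,336,276))):
    z=.01; q0=np.r_[ray(pt,uv,z)[:2],t0]; mt=fg(pt,rt)
    if n=="caddy":
        im=pt["image"][rt[1]:rt[3],rt[0]:rt[2]].astype(float); mt=((im[...,2]-im[...,0]>18)|(im.max(2)<70)).astype(float)
        mt=cv2.morphologyEx(mt,cv2.MORPH_CLOSE,np.ones((5,5)))
    q,f=fit(mod,q0,[(pt,rt,mt)],[.01,.01,.1]); print(n,np.round(q,4),np.rad2deg(q[2]),f)
    i=show(n,pt,rt,mt,mod,q); i=cv2.resize(i,None,fx=.55,fy=.55) if n=="caddy" else i; cv2.imwrite(f"pics/f_{n}.png",i)
H=300
row=np.hstack([cv2.resize(o,(int(o.shape[1]*200/o.shape[0]),200)) for o in outs[:3:1]]); row2=np.hstack([cv2.resize(o,(int(o.shape[1]*200/o.shape[0]),200)) for o in outs[3:]])
w=max(row.shape[1],row2.shape[1]); pad=lambda r:np.hstack([r,np.zeros((200,w-r.shape[1],3),np.uint8)])
g=np.vstack([pad(row),pad(row2)]); print(g.shape); cv2.imwrite("pics/fits.png",cv2.resize(g,None,fx=min(1,800/w),fy=min(1,800/w)))
E
python3 loc.py
```

```text
tamper top [ 0.5157 -0.1888] 12.4
tamper scene [ 0.5099 -0.1885] 32.2
tamper both [ 0.5107 -0.1879] 122.4
needle top [ 0.4231 -0.274 ] 9.2
needle scene [ 0.4174 -0.274 ] 25.9
needle both [ 0.4182 -0.2733] 99.8
funnel top [ 0.4175 -0.1331] 29.6
funnel scene [ 0.4166 -0.1552] 953.5
funnel both [ 0.4179 -0.1337] 1093.8
caddy [0.4636 0.2622 1.3245] 75.88695456453881 205.0313725490196
porta [0.5262 0.006  0.3183] 18.234587663411173 130.7922969187675
(400, 1120, 3)
```

View pics/fits.png

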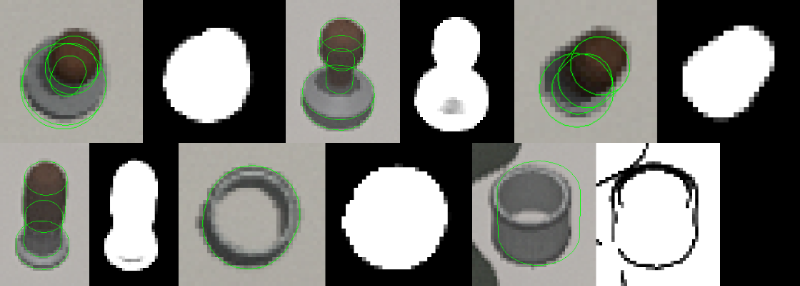

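View pics/f_caddy.png

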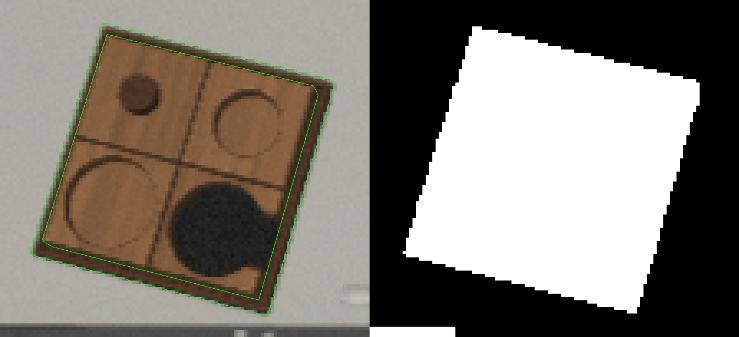

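View pics/f_porta.png

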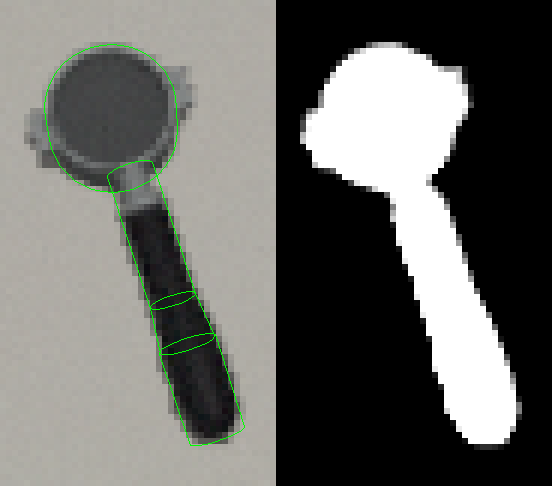

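```bash
cat >> h.py <<'E'
def porta2(q):
    out=porta(q); x,y,t=q; d=np.array([np.cos(t),np.sin(t)]); n=np.array([-d[1],d[0]]); h=np.array([x,y])+.066*d
    P=[]
    for u in(-.006,.006):
        for w in(-.036,.036):
            for z in(.022,.031): v=h+u*d+w*n; P.append([*v,z])
    out.append(np.array(P)); return out
def seats(q):
    x,y,t=q; ex=np.array([np.cos(t),np.sin(t)]); ey=np.array([-ex[1],ex[0]]); c=np.array([x,y])
    return {"cradle":c-.042*ex+.042*ey,"tamper":c+.042*ex+.042*ey,"needle":c-.042*ex-.042*ey,"funnel":c+.042*ex-.042*ey}
CAD=[0.4636,0.2622,1.3245]
E
cat > loc2.py <<'E'
from h import *
exec(open("loc.py").read().split("jobs=")[0].split("from h import *")[1])
rt=(290,195,336,276); mt=fg(pt,rt); q,f=fit(porta2,[.5262,.006,.318],[(pt,rt,mt)],[.005,.005,.1]); print("porta",np.round(q,4),np.rad2deg(q[2]),f)
i1=show("",pt,rt,mt,porta2,q)
rs=(320,214,352,246); ms=fg(ps,rs); 
i2=show("",ps,rs,ms,porta2,q)
# caddy check
rt=(160,212,272,314)
S=seats(CAD); print({k:np.round(v,4) for k,v in S.items()})
mod=lambda q:[circ(*S["cradle"],.03,.036),circ(*S["tamper"],.03,.035),circ(*S["needle"],.03,.026),circ(*S["funnel"],.05,.015),circ(*S["funnel"],.03,.015)]
i3=show("",pt,rt,np.zeros((102,112)),mod,q)[:,:112*6]
cv2.imwrite("pics/c2.png",i3)
cv2.imwrite("pics/p2.png",np.hstack([i1,np.vstack([i2,np.zeros((i1.shape[0]-i2.shape[0],i2.shape[1],3),np.uint8)])])[:, :800])
E
python3 loc2.py
```

```text
porta [0.5262 0.006  0.3197] 18.31966845599435 102.0249299719888
{'cradle': array([0.4126, 0.2317]), 'tamper': array([0.4331, 0.3132]), 'needle': array([0.4941, 0.2112]), 'funnel': array([0.5146, 0.2927])}
```

View pics/c2.png

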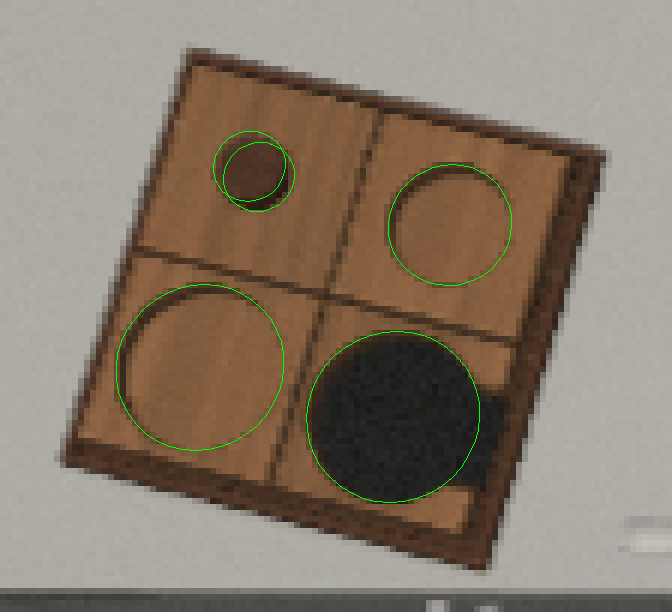

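View pics/p2.png

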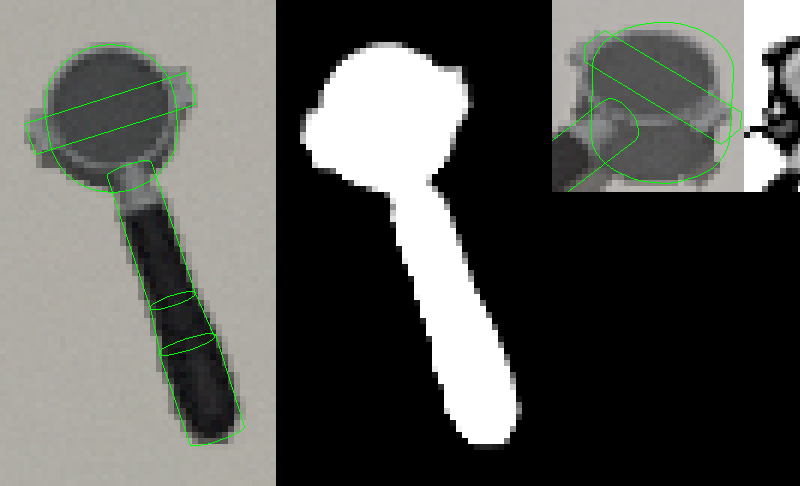

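```bash
cat >> h.py <<'E'
from scipy.spatial.transform import Rotation as Ro
def go(pos,yaw_deg,via=None):
    """increments needed from current pose to TCP pos with tool down, tool x at yaw (mod 180)"""
    s=telemetry.observe(); R0=Ro.from_quat(s["orientation"]); R=R0.as_matrix()
    y0=np.rad2deg(np.arctan2(R[1,0],R[0,0]))
    d=R.T@(np.array(pos)-s["position"])/.15
    best=None
    for k in(0,180,-180):
        y=np.deg2rad(yaw_deg+k); T=np.array([[np.cos(y),np.sin(y),0],[np.sin(y),-np.cos(y),0],[0,0,-1]])
        rv=Ro.from_matrix(R.T@T).as_rotvec(degrees=True)/45
        if best is None or np.linalg.norm(rv)<np.linalg.norm(best): best=rv
    print("t",round(s["t"],2),"pos",np.round(s["position"],4),"yaw",round(y0,2),"j6",round(s["joints"][5],2),"F",np.round(s["ft_force"],1),"gap",round(s["finger_gap"],4))
    print(" shift",np.round(d,3),"turn",np.round(best,3),"rows",round(np.linalg.norm(d)*150/41.7,1),round(np.linalg.norm(best)*45/7.16,1))
E
python3 -c "
from h import *
go([.5262,.006,.15],18.3)"
```

```text
t 1.3 pos [ 0.1232 -0.536   0.2483] yaw 12.94 j6 1.44 F [ 0.  -0.7 -0.4] gap 0.0854
 shift [ 3.428 -2.92   0.655] turn [-0.    -0.    -0.119] rows 16.4 0.7
```

Emit:
play_rows --increments '[{"x":0.86,"y":-0.73,"z":0,"rz":-0.119},{"x":0.86,"y":-0.73,"z":0,"rz":-0.119},{"x":0.86,"y":-0.73,"z":0,"rz":-0.119},{"x":0.86,"y":-0.73,"z":0,"rz":-0.119},{"x":0.86,"y":-0.73,"z":0,"rz":-0.119}]' --jaw 1 --newtons 90

```text
$.increments[0]: bad value
```

```bash
python3 -c "
from h import *
go([.5262,.006,.15],18.3)"
```

```text
t 1.3 pos [ 0.1232 -0.536   0.2483] yaw 12.94 j6 1.44 F [ 0.  -0.7 -0.4] gap 0.0854
 shift [ 3.428 -2.92   0.655] turn [-0.    -0.    -0.119] rows 16.4 0.7
```

Emit:
play_rows --increments '[{"x":0.86,"y":-0.73,"z":0.0,"rx":0.0,"ry":0.0,"rz":-0.119},{"x":0.86,"y":-0.73,"z":0.0,"rx":0.0,"ry":0.0,"rz":-0.119},{"x":0.86,"y":-0.73,"z":0.0,"rx":0.0,"ry":0.0,"rz":-0.119},{"x":0.86,"y":-0.73,"z":0.0,"rx":0.0,"ry":0.0,"rz":-0.119},{"x":0.86,"y":-0.73,"z":0.0,"rx":0.0,"ry":0.0,"rz":-0.119}]' --jaw 1 --newtons 90

```text
t: 1.72
position: [0.2268, -0.3948, 0.2481]
orientation: [0.987, 0.162, 0.001, -0.002]
ft_force: [0.1, 0.3, -0.1]
finger_gap: 0.0855
```

```bash
python3 -c "
from h import *
go([.5262,.006,.15],18.3)"
```

```text
t 1.72 pos [ 0.2268 -0.3948  0.2481] yaw 18.62 j6 1.6 F [ 0.1  0.3 -0.1] gap 0.0855
 shift [ 2.743 -1.892  0.667] turn [-0.004 -0.003  0.007] rows 12.2 0.1
```

Emit:
play_rows --increments '[{"x":0.92,"y":-0.63,"z":0.0,"rx":0.0,"ry":0.0,"rz":0.0},{"x":0.92,"y":-0.63,"z":0.0,"rx":0.0,"ry":0.0,"rz":0.0},{"x":0.92,"y":-0.63,"z":0.0,"rx":0.0,"ry":0.0,"rz":0.0},{"x":0.92,"y":-0.63,"z":0.0,"rx":0.0,"ry":0.0,"rz":0.0}]'

```text
t: 2.05
position: [0.3261, -0.2668, 0.2486]
orientation: [0.987, 0.158, 0.0, 0.0]
ft_force: [1.8, -0.8, -0.8]
finger_gap: 0.0855
```

Emit:
play_rows --increments '[{"x":0.92,"y":-0.63,"z":0.0,"rx":0.0,"ry":0.0,"rz":0.0},{"x":0.92,"y":-0.63,"z":0.0,"rx":0.0,"ry":0.0,"rz":0.0},{"x":0.92,"y":-0.63,"z":0.0,"rx":0.0,"ry":0.0,"rz":0.0},{"x":0.92,"y":-0.63,"z":0.0,"rx":0.0,"ry":0.0,"rz":0.0}]'

```text
t: 2.38
position: [0.4275, -0.1339, 0.2487]
orientation: [0.987, 0.159, 0.0, 0.0]
ft_force: [-0.3, -0.7, -1.2]
finger_gap: 0.0856
```

Emit:
play_rows --increments '[{"x":0.9,"y":-0.6,"z":0.4,"rx":0.0,"ry":0.0,"rz":0.0},{"x":0.9,"y":-0.6,"z":0.4,"rx":0.0,"ry":0.0,"rz":0.0},{"x":0.9,"y":-0.6,"z":0.4,"rx":0.0,"ry":0.0,"rz":0.0},{"x":0.9,"y":-0.6,"z":0.4,"rx":0.0,"ry":0.0,"rz":0.0},{"x":0.9,"y":-0.6,"z":0.4,"rx":0.0,"ry":0.0,"rz":0.0},{"x":0.9,"y":-0.6,"z":0.4,"rx":0.0,"ry":0.0,"rz":0.0},{"x":0.9,"y":-0.6,"z":0.4,"rx":0.0,"ry":0.0,"rz":0.0}]'

```text
t: 2.97
position: [0.526, -0.0077, 0.188]
orientation: [0.987, 0.159, -0.001, 0.0]
ft_force: [-0.7, -0.1, 0.4]
finger_gap: 0.0855
```

Run:
```python
from h import *
go([.5262,.006,.10],18.3)
for n in("top","scene"):
    p=viewer.grab_frame(n); im=p["image"].copy(); s=telemetry.observe(); R=Ro.from_quat(s["orientation"]).as_matrix()
    for v in([0,0,.004],[0,.0427,.004],[0,-.0427,.004]):
        u=proj(p,s["position"]+R@np.array(v)); print(n,u)
        cv2.circle(im,tuple(int(round(a)) for a in u),1,(0,255,255),-1)
    c=proj(p,s["position"]).astype(int); x0=max(0,c[0]-65); y0=max(0,c[1]-65); cv2.imwrite(f"pics/g1{n}.png",cv2.resize(im[y0:y0+130,x0:x0+130],None,fx=4,fy=4,interpolation=cv2.INTER_NEAREST))
a=cv2.imread("pics/g1top.png");b=cv2.imread("pics/g1scene.png"); cv2.imwrite("pics/g1.png",cv2.resize(np.hstack([a,b]),None,fx=.75,fy=.75))
```

```text
t 2.97 pos [ 0.526  -0.0077  0.188 ] yaw 18.33 j6 2.67 F [-0.7 -0.1  0.4] gap 0.0855
 shift [ 0.031 -0.086  0.587] turn [0.    0.002 0.001] rows 2.1 0.0
top [320.64051774 221.56299456]
top [338.33547464 215.99070334]
top [302.86993276 227.15910171]
scene [323.23566251 192.98488458]
scene [338.30135009 201.63679874]
scene [308.62734909 184.59563099]
```

View pics/g1.png

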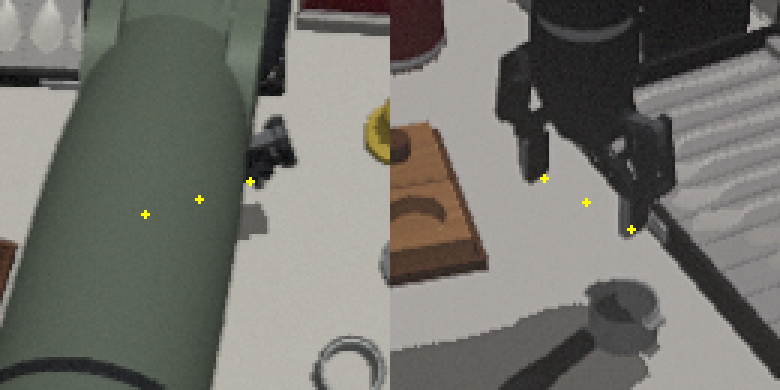

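Run:
```python
from h import *
p=viewer.grab_frame("scene"); cv2.imwrite("pics/s2.png",p["image"])
ims=[]
k=5
for dx in(0,-.003,-.006):
    im=cv2.resize(p["image"][140:270,250:380],None,fx=k,fy=k,interpolation=cv2.INTER_NEAREST)
    q=[.5262+dx,.006,.3197]; C=[CAD[0]+dx,CAD[1],CAD[2]]; S=seats(C)
    for X in porta2(q)+caddy(C)+[circ(*S["needle"],.03,.026),circ(*S["funnel"],.03,.015),circ(*S["funnel"],.05,.015)]:
        h=cv2.convexHull(np.round((proj(p,X)-[250,140]+.5)*k).astype(np.int32)); cv2.polylines(im,[h],True,(0,255,0),1)
    cv2.imwrite(f"pics/s2_{int(-dx*1000)}.png",im)
```

```text
(no output)
```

View pics/s2_0.png

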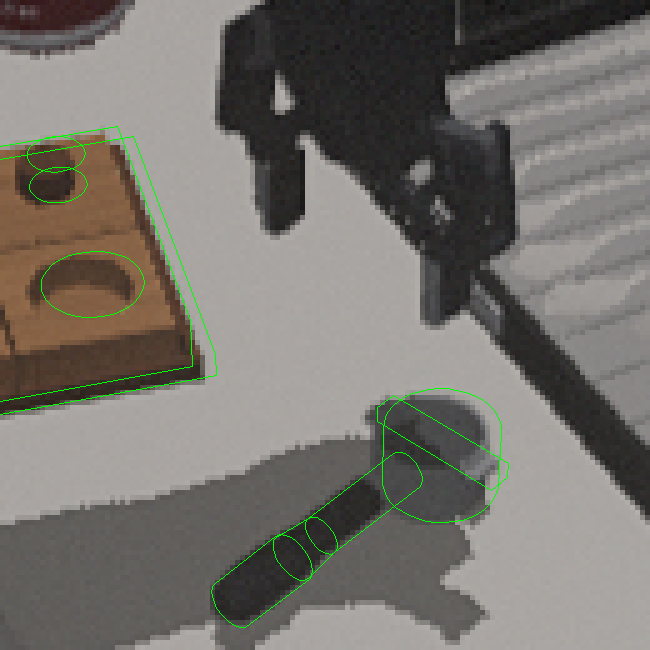

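View pics/s2_6.png

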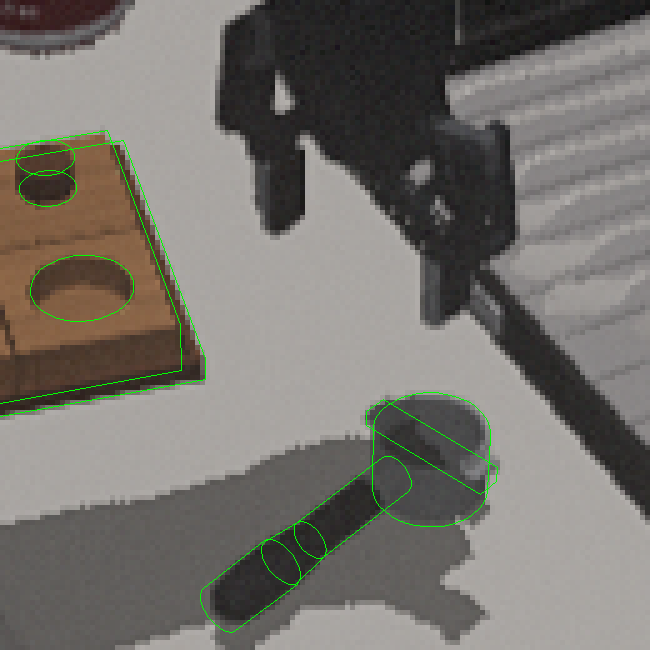

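Run:
```python
from h import *
go([.522,.006,.10],18.3)
```

```text
t 3.12 pos [ 0.526  -0.0088  0.189 ] yaw 18.18 j6 2.67 F [-0.3  0.8 -0.9] gap 0.0853
 shift [ 0.005 -0.103  0.593] turn [ 0.001 -0.001 -0.003] rows 2.2 0.0
```

Emit:
play_rows --increments '[{"x":0.005,"y":-0.1,"z":0.2,"rx":0.0,"ry":0.0,"rz":0.0},{"x":0.005,"y":-0.1,"z":0.4,"rx":0.0,"ry":0.0,"rz":0.0},{"x":0.005,"y":-0.1,"z":0.6,"rx":0.0,"ry":0.0,"rz":0.0},{"x":0.005,"y":-0.1,"z":0.75,"rx":0.0,"ry":0.0,"rz":0.0},{"x":0.005,"y":-0.1,"z":0.75,"rx":0.0,"ry":0.0,"rz":0.0},{"x":0.005,"y":-0.1,"z":0.75,"rx":0.0,"ry":0.0,"rz":0.0}]'

```text
t: 3.62
position: [0.5214, 0.006, 0.0758]
orientation: [0.987, 0.158, -0.001, -0.0]
ft_force: [1.2, -0.3, -0.4]
finger_gap: 0.0856
```

```bash
cat > look.py <<'E'
import sys
from h import *
tag=sys.argv[1]; n=sys.argv[2]; x0,y0,x1,y1=map(int,sys.argv[3:7])
p=viewer.grab_frame(n); k=min(800/(x1-x0),600/(y1-y0)); im=cv2.resize(p["image"][y0:y1,x0:x1],None,fx=k,fy=k,interpolation=cv2.INTER_CUBIC); cv2.imwrite(f"pics/{tag}.png",im)
E
python3 look.py s3 scene 270 150 390 270; python3 -c "
from h import *
go([.522,.006,.024],18.3)"
```

```text
t 3.67 pos [0.5227 0.006  0.077 ] yaw 18.2 j6 2.69 F [0.6 0.1 0.2] gap 0.0854
 shift [-0.005 -0.001  0.353] turn [ 0.001 -0.001 -0.002] rows 1.3 0.0
```

View pics/s3.png

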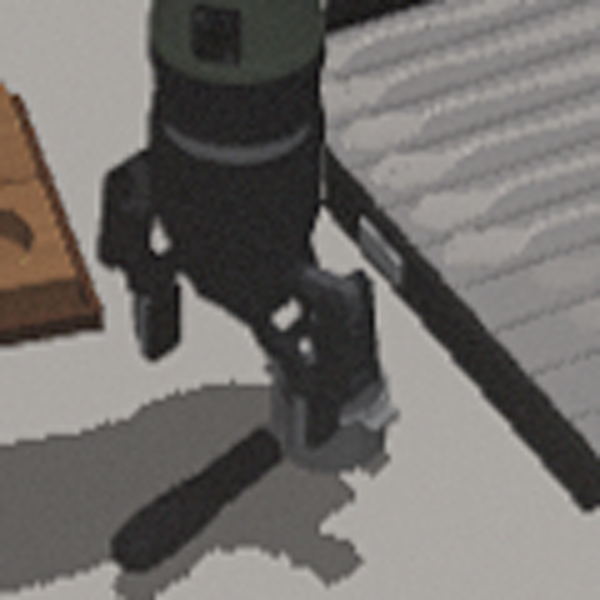

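Emit:
play_rows --increments '[{"x":0.0,"y":0.0,"z":0.18,"rx":0.0,"ry":0.0,"rz":0.0},{"x":0.0,"y":0.0,"z":0.3,"rx":0.0,"ry":0.0,"rz":0.0},{"x":0.0,"y":0.0,"z":0.35,"rx":0.0,"ry":0.0,"rz":0.0},{"x":0.0,"y":0.0,"z":0.35,"rx":0.0,"ry":0.0,"rz":0.0},{"x":0.0,"y":0.0,"z":0.35,"rx":0.0,"ry":0.0,"rz":0.0},{"x":0.0,"y":0.0,"z":0.35,"rx":0.0,"ry":0.0,"rz":0.0}]'

```text
t: 4.17
position: [0.5237, 0.0067, 0.0249]
orientation: [0.987, 0.159, 0.001, 0.0]
ft_force: [-0.4, 0.8, -0.2]
finger_gap: 0.0855
```

Emit:
play_rows --increments '[{"x":0.0,"y":0.0,"z":0.0,"rx":0.0,"ry":0.0,"rz":0.0},{"x":0.0,"y":0.0,"z":0.0,"rx":0.0,"ry":0.0,"rz":0.0},{"x":0.0,"y":0.0,"z":0.0,"rx":0.0,"ry":0.0,"rz":0.0},{"x":0.0,"y":0.0,"z":0.0,"rx":0.0,"ry":0.0,"rz":0.0},{"x":0.0,"y":0.0,"z":0.0,"rx":0.0,"ry":0.0,"rz":0.0},{"x":0.0,"y":0.0,"z":0.0,"rx":0.0,"ry":0.0,"rz":0.0},{"x":0.0,"y":0.0,"z":0.0,"rx":0.0,"ry":0.0,"rz":0.0},{"x":0.0,"y":0.0,"z":0.0,"rx":0.0,"ry":0.0,"rz":0.0},{"x":0.0,"y":0.0,"z":0.0,"rx":0.0,"ry":0.0,"rz":0.0},{"x":0.0,"y":0.0,"z":0.0,"rx":0.0,"ry":0.0,"rz":0.0}]' --jaw -1 --newtons 100

```text
t: 5.0
position: [0.5224, 0.0068, 0.0234]
orientation: [0.987, 0.159, 0.0, 0.0]
ft_force: [-1.4, -1.9, 3.5]
finger_gap: 0.0175
```

```bash
python3 look.py s4 scene 270 150 390 270; python3 -c "
from h import *
go([.522,.006,.024],18.3)"
```

```text
t 5.05 pos [0.5223 0.0068 0.0234] yaw 18.29 j6 2.69 F [-1.3 -2.1  3.5] gap 0.0172
 shift [-0.004  0.005 -0.004] turn [ 0.  0. -0.] rows 0.0 0.0
```

View pics/s4.png

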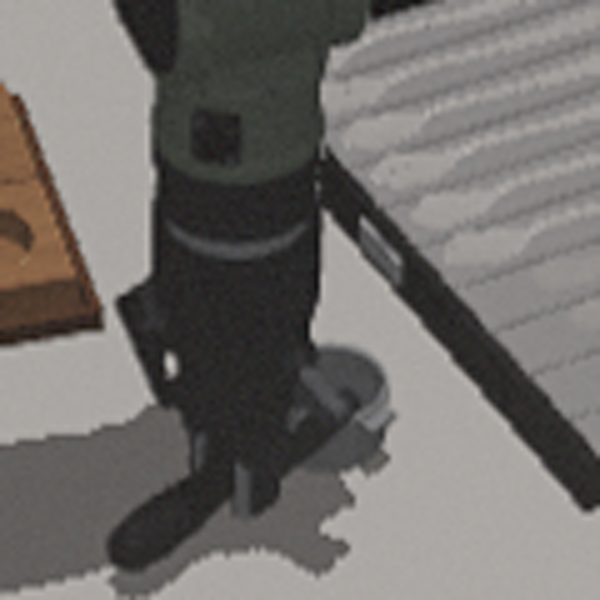

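Emit:
play_rows --increments '[{"x":0.0,"y":0.0,"z":-0.1,"rx":0.0,"ry":0.0,"rz":0.0},{"x":0.0,"y":0.0,"z":-0.25,"rx":0.0,"ry":0.0,"rz":0.0},{"x":0.0,"y":0.0,"z":-0.4,"rx":0.0,"ry":0.0,"rz":0.0},{"x":0.0,"y":0.0,"z":-0.55,"rx":0.0,"ry":0.0,"rz":0.0},{"x":0.0,"y":0.0,"z":-0.55,"rx":0.0,"ry":0.0,"rz":0.0},{"x":0.0,"y":0.0,"z":-0.55,"rx":0.0,"ry":0.0,"rz":0.0}]'

```text
t: 5.55
position: [0.5228, 0.0071, 0.106]
orientation: [0.987, 0.159, 0.001, 0.0]
ft_force: [-0.4, -0.1, -3.2]
finger_gap: 0.0175
```

```bash
python3 look.py s5 scene 270 130 390 250; python3 -c "
from h import *
import numpy as np
q=np.array([0.4595,0.2622,1.3245]); c=seats(q)['cradle']; ex=np.array([np.cos(q[2]),np.sin(q[2])]); g=c-.066*ex; print(c,g)
go([*g,.1],75.9)
print(telemetry.observe()['moment'])"
```

```text
[0.4085273  0.23170765] [0.39243559 0.16769939]
t 5.6 pos [0.5217 0.0072 0.1049] yaw 18.3 j6 2.69 F [-0.1 -0.3 -3.7] gap 0.017
 shift [-0.482 -1.287  0.034] turn [-1.00e-03  1.00e-03 -1.28e+00] rows 4.9 8.0
[-0.03572578  0.1843393   0.01135279]
```

View pics/s5.png

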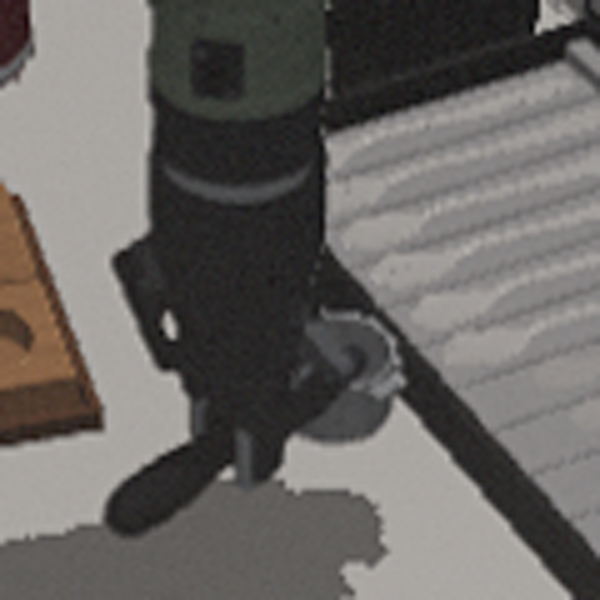

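Emit:
play_rows --increments '[{"x":-0.05,"y":-0.15,"z":0.0,"rx":0.0,"ry":0.0,"rz":-0.1},{"x":-0.1,"y":-0.3,"z":0.0,"rx":0.0,"ry":0.0,"rz":-0.25},{"x":-0.2,"y":-0.5,"z":0.0,"rx":0.0,"ry":0.0,"rz":-0.4},{"x":-0.3,"y":-0.7,"z":0.0,"rx":0.0,"ry":0.0,"rz":-0.55},{"x":-0.35,"y":-0.85,"z":0.0,"rx":0.0,"ry":0.0,"rz":-0.7},{"x":-0.4,"y":-0.95,"z":0.0,"rx":0.0,"ry":0.0,"rz":-0.8},{"x":-0.4,"y":-0.95,"z":0.0,"rx":0.0,"ry":0.0,"rz":-0.9},{"x":-0.4,"y":-0.95,"z":0.0,"rx":0.0,"ry":0.0,"rz":-0.9},{"x":-0.4,"y":-0.95,"z":0.0,"rx":0.0,"ry":0.0,"rz":-0.9}]'

```text
t: 6.35
position: [0.4198, 0.1234, 0.1046]
orientation: [0.872, 0.49, -0.001, -0.0]
ft_force: [0.1, -0.3, -3.2]
finger_gap: 0.0173
```

```bash
python3 -c "
from h import *
go([0.3924,0.1677,.085],75.9)"
```

```text
t 6.35 pos [0.4198 0.1234 0.1046] yaw 58.7 j6 2.23 F [ 0.1 -0.3 -3.2] gap 0.0173
 shift [ 0.158 -0.309  0.131] turn [-0.002  0.002 -0.382] rows 1.3 2.4
```

Emit:
play_rows --increments '[{"x":0.05,"y":-0.1,"z":0.0,"rx":0.0,"ry":0.0,"rz":-0.1},{"x":0.1,"y":-0.2,"z":0.0,"rx":0.0,"ry":0.0,"rz":-0.25},{"x":0.158,"y":-0.31,"z":0.05,"rx":0.0,"ry":0.0,"rz":-0.382},{"x":0.158,"y":-0.31,"z":0.1,"rx":0.0,"ry":0.0,"rz":-0.382},{"x":0.158,"y":-0.31,"z":0.13,"rx":0.0,"ry":0.0,"rz":-0.382},{"x":0.158,"y":-0.31,"z":0.13,"rx":0.0,"ry":0.0,"rz":-0.382},{"x":0.158,"y":-0.31,"z":0.13,"rx":0.0,"ry":0.0,"rz":-0.382}]'

```text
t: 6.93
position: [0.3935, 0.1671, 0.0858]
orientation: [0.789, 0.615, -0.0, -0.0]
ft_force: [0.5, -0.3, -2.0]
finger_gap: 0.0171
```

```bash
python3 look.py s6 scene 160 120 320 240; python3 look.py t6 top 150 190 310 310;python3 -c "
from h import *
go([0.3924,0.1677,.085],75.9)"
```

```text
t 7.03 pos [0.3939 0.1673 0.0864] yaw 75.86 j6 2.05 F [ 0.3  0.3 -2.3] gap 0.0174
 shift [ 0.    -0.01   0.009] turn [ 0.001 -0.    -0.001] rows 0.0 0.0
```

View pics/s6.png

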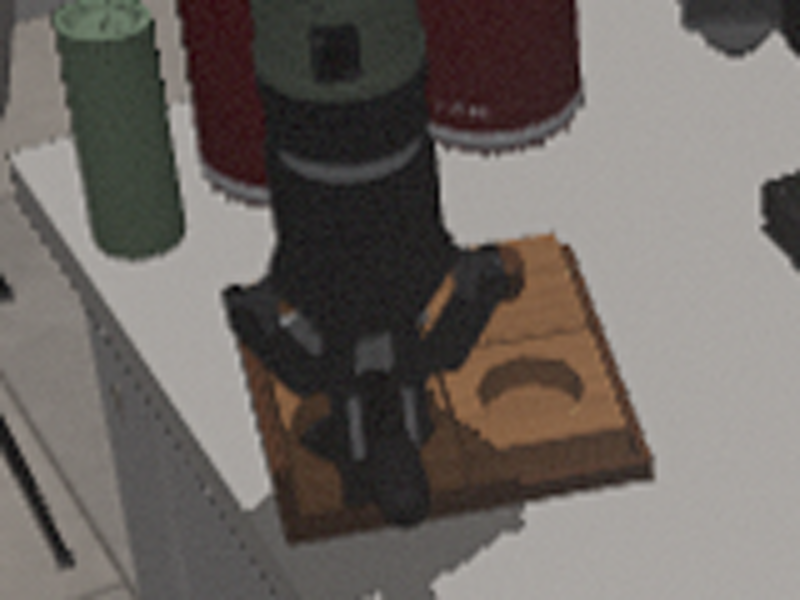

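View pics/t6.png

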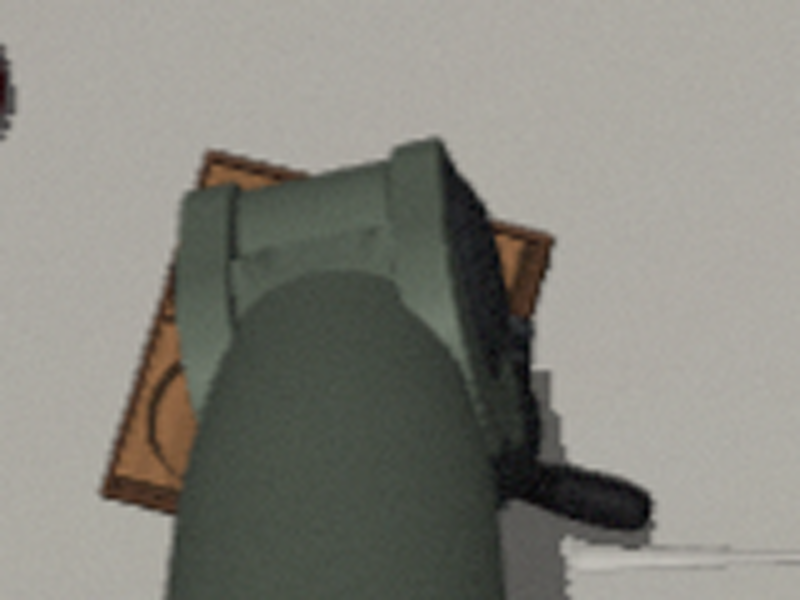

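Emit:
play_rows --increments '[{"x":0.0,"y":-0.01,"z":0.06,"rx":0.0,"ry":0.0,"rz":0.0},{"x":0.0,"y":-0.01,"z":0.12,"rx":0.0,"ry":0.0,"rz":0.0},{"x":0.0,"y":-0.01,"z":0.18,"rx":0.0,"ry":0.0,"rz":0.0},{"x":0.0,"y":-0.01,"z":0.24,"rx":0.0,"ry":0.0,"rz":0.0},{"x":0.0,"y":-0.01,"z":0.27,"rx":0.0,"ry":0.0,"rz":0.0},{"x":0.0,"y":-0.01,"z":0.27,"rx":0.0,"ry":0.0,"rz":0.0},{"x":0.0,"y":-0.01,"z":0.27,"rx":0.0,"ry":0.0,"rz":0.0}]'

```text
t: 7.62
position: [0.3913, 0.1681, 0.0454]
orientation: [0.788, 0.615, -0.001, -0.0]
ft_force: [-0.1, 0.4, -3.5]
finger_gap: 0.0172
```

```bash
python3 look.py s7 scene 200 170 290 240; python3 -c "
from h import *
go([0.3924,0.1677,.0334],75.9);print(telemetry.observe()['moment'])"
```

```text
t 7.67 pos [0.3917 0.1682 0.0457] yaw 75.98 j6 2.05 F [ 0.2 -0.1 -2.6] gap 0.0174
 shift [-0.002  0.005  0.082] turn [-0.     0.     0.002] rows 0.3 0.0
[-0.2065852   0.09798789 -0.00797292]
```

View pics/s7.png

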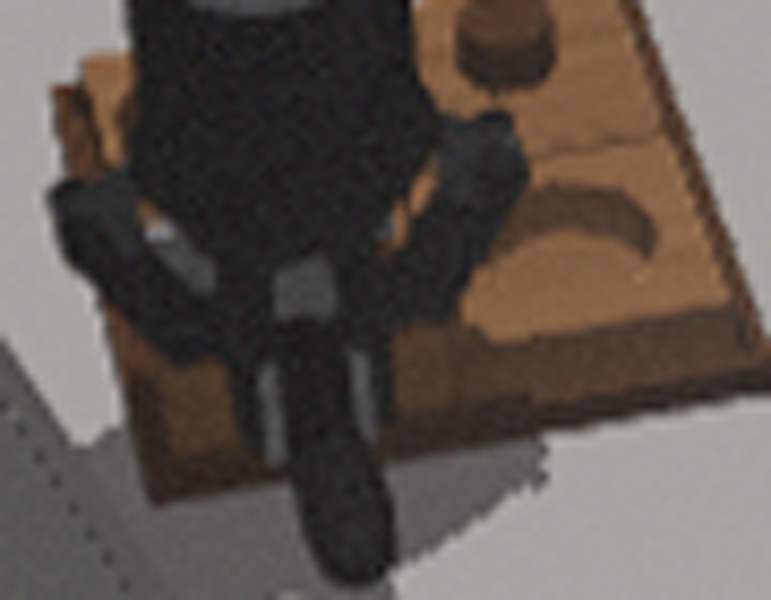

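Emit:
play_rows --increments '[{"x":0.0,"y":0.004,"z":0.02,"rx":0.0,"ry":0.0,"rz":0.0},{"x":0.0,"y":0.004,"z":0.04,"rx":0.0,"ry":0.0,"rz":0.0},{"x":0.0,"y":0.004,"z":0.06,"rx":0.0,"ry":0.0,"rz":0.0},{"x":0.0,"y":0.004,"z":0.07,"rx":0.0,"ry":0.0,"rz":0.0},{"x":0.0,"y":0.004,"z":0.07,"rx":0.0,"ry":0.0,"rz":0.0},{"x":0.0,"y":0.004,"z":0.07,"rx":0.0,"ry":0.0,"rz":0.0}]'

```text
t: 8.17
position: [0.3921, 0.168, 0.0352]
orientation: [0.788, 0.616, -0.0, -0.0]
ft_force: [0.0, -0.8, -2.8]
finger_gap: 0.0172
```

```bash
python3 -c "
from h import *
go([0.3924,0.1677,.0334],75.9);print(telemetry.observe()['moment'])"
```

```text
t 8.17 pos [0.3921 0.168  0.0352] yaw 75.98 j6 2.05 F [ 0.  -0.8 -2.8] gap 0.0172
 shift [-0.002  0.002  0.012] turn [-0.     0.     0.002] rows 0.0 0.0
[-0.18369789  0.06711178  0.04341619]
```

No contact yet; lower in 1 mm steps.

Emit:
play_rows --increments '[{"x":0.0,"y":0.0,"z":0.007,"rx":0.0,"ry":0.0,"rz":0.0},{"x":0.0,"y":0.0,"z":0.01,"rx":0.0,"ry":0.0,"rz":0.0},{"x":0.0,"y":0.0,"z":0.014,"rx":0.0,"ry":0.0,"rz":0.0},{"x":0.0,"y":0.0,"z":0.014,"rx":0.0,"ry":0.0,"rz":0.0},{"x":0.0,"y":0.0,"z":0.014,"rx":0.0,"ry":0.0,"rz":0.0}]'

```text
t: 8.58
position: [0.3923, 0.1679, 0.0335]
orientation: [0.788, 0.615, -0.0, 0.0]
ft_force: [-1.5, -2.2, 4.6]
finger_gap: 0.0177
```

```bash
python3 -c "
from h import *
go([0.3924,0.1677,.0334],75.9);print(telemetry.observe()['moment'])"
```

```text
t 8.58 pos [0.3923 0.1679 0.0335] yaw 75.98 j6 2.05 F [-1.5 -2.2  4.6] gap 0.0177
 shift [-0.001  0.001  0.   ] turn [0.001 0.    0.002] rows 0.0 0.0
[-0.42199513  0.25406252  0.00356476]
```

Emit:
play_rows --increments '[{"x":0.0,"y":0.0,"z":0.0,"rx":0.0,"ry":0.0,"rz":0.0},{"x":0.0,"y":0.0,"z":0.0,"rx":0.0,"ry":0.0,"rz":0.0},{"x":0.0,"y":0.0,"z":0.0,"rx":0.0,"ry":0.0,"rz":0.0},{"x":0.0,"y":0.0,"z":0.0,"rx":0.0,"ry":0.0,"rz":0.0},{"x":0.0,"y":0.0,"z":0.0,"rx":0.0,"ry":0.0,"rz":0.0},{"x":0.0,"y":0.0,"z":0.0,"rx":0.0,"ry":0.0,"rz":0.0},{"x":0.0,"y":0.0,"z":0.0,"rx":0.0,"ry":0.0,"rz":0.0},{"x":0.0,"y":0.0,"z":0.0,"rx":0.0,"ry":0.0,"rz":0.0}]' --jaw 1

```text
t: 9.25
position: [0.3923, 0.1681, 0.0332]
orientation: [0.788, 0.616, 0.0, -0.0]
ft_force: [0.2, 0.6, -0.4]
finger_gap: 0.0856
```

Emit:
play_rows --increments '[{"x":0.0,"y":0.0,"z":-0.1,"rx":0.0,"ry":0.0,"rz":0.0},{"x":0.0,"y":0.0,"z":-0.3,"rx":0.0,"ry":0.0,"rz":0.0},{"x":0.0,"y":0.0,"z":-0.55,"rx":0.0,"ry":0.0,"rz":0.0},{"x":0.0,"y":0.0,"z":-0.8,"rx":0.0,"ry":0.0,"rz":0.0},{"x":0.0,"y":0.0,"z":-1.0,"rx":0.0,"ry":0.0,"rz":0.0},{"x":0.0,"y":0.0,"z":-1.0,"rx":0.0,"ry":0.0,"rz":0.0}]'

```text
t: 9.75
position: [0.3958, 0.169, 0.1888]
orientation: [0.788, 0.616, 0.004, 0.002]
ft_force: [1.2, 0.7, -0.4]
finger_gap: 0.0855
```

```bash
python3 -c "
from h import *
go([0.511,-.188,.2],20)"; python3 look.py s8 scene 180 120 300 240
```

```text
t 9.75 pos [0.3958 0.169  0.1888] yaw 75.99 j6 2.05 F [ 1.2  0.7 -0.4] gap 0.0855
 shift [-2.123  1.322 -0.073] turn [ 0.007 -0.011  1.244] rows 9.0 7.8
```

View pics/s8.png

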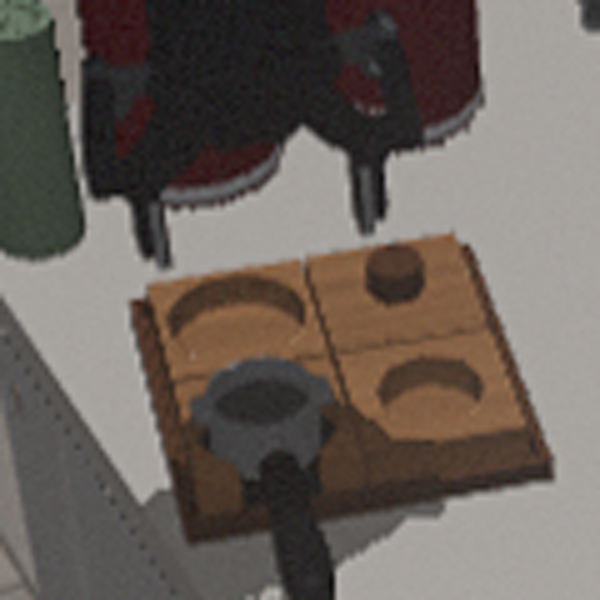

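Emit:
play_rows --increments '[{"x":-1.0,"y":0.62,"z":0.0,"rx":0.0,"ry":0.0,"rz":0.62},{"x":-1.0,"y":0.62,"z":0.0,"rx":0.0,"ry":0.0,"rz":0.62},{"x":-1.0,"y":0.62,"z":0.0,"rx":0.0,"ry":0.0,"rz":0.62},{"x":-1.0,"y":0.62,"z":0.0,"rx":0.0,"ry":0.0,"rz":0.62},{"x":-1.0,"y":0.62,"z":0.0,"rx":0.0,"ry":0.0,"rz":0.62}]'

```text
t: 10.22
position: [0.4476, -0.0046, 0.1824]
orientation: [0.915, 0.403, -0.0, 0.001]
ft_force: [1.2, -0.3, 0.3]
finger_gap: 0.0853
```

```bash
python3 -c "
from h import *
go([0.511,-.188,.16],48)"
```

```text
t 10.22 pos [ 0.4476 -0.0046  0.1824] yaw 47.58 j6 2.14 F [ 1.2 -0.3  0.3] gap 0.0853
 shift [-0.617  1.136  0.152] turn [ 0.002  0.002 -0.009] rows 4.7 0.1
```

Emit:
play_rows --increments '[{"x":-0.53,"y":1.0,"z":0.0,"rx":0.0,"ry":0.0,"rz":0.0},{"x":-0.53,"y":1.0,"z":0.0,"rx":0.0,"ry":0.0,"rz":0.0},{"x":-0.53,"y":1.0,"z":0.0,"rx":0.0,"ry":0.0,"rz":0.0},{"x":-0.53,"y":1.0,"z":0.0,"rx":0.0,"ry":0.0,"rz":0.0},{"x":-0.53,"y":1.0,"z":0.0,"rx":0.0,"ry":0.0,"rz":0.0},{"x":-0.53,"y":1.0,"z":0.0,"rx":0.0,"ry":0.0,"rz":0.0}]'

```text
t: 10.72
position: [0.5046, -0.161, 0.1817]
orientation: [0.914, 0.406, -0.0, -0.001]
ft_force: [-0.8, 1.3, -0.8]
finger_gap: 0.0855
```

```bash
python3 -c "
from h import *
go([0.511,-.188,.11],48)
exec(open('loc.py').read().split('jobs=')[0].split('from h import *')[1])
rt=(160,212,272,314); S=seats(CAD)
mod=lambda q:[circ(*S['cradle'],.03,.036),circ(*S['tamper'],.03,.035),circ(*S['cradle'],.046,.028),circ(*S['cradle'],.01,.028)]
cv2.imwrite('pics/c3.png',show('',pt,rt,np.zeros((102,112)),mod,0)[:,:672])
im=ps['image'][210:330,310:430]; cv2.imwrite('pics/s9.png',cv2.resize(im,None,fx=5,fy=5))
"
```

```text
t 10.72 pos [ 0.5046 -0.161   0.1817] yaw 47.92 j6 1.86 F [-0.8  1.3 -0.8] gap 0.0855
 shift [-0.105  0.153  0.478] turn [-0.002  0.    -0.002] rows 1.8 0.0
```

View pics/c3.png

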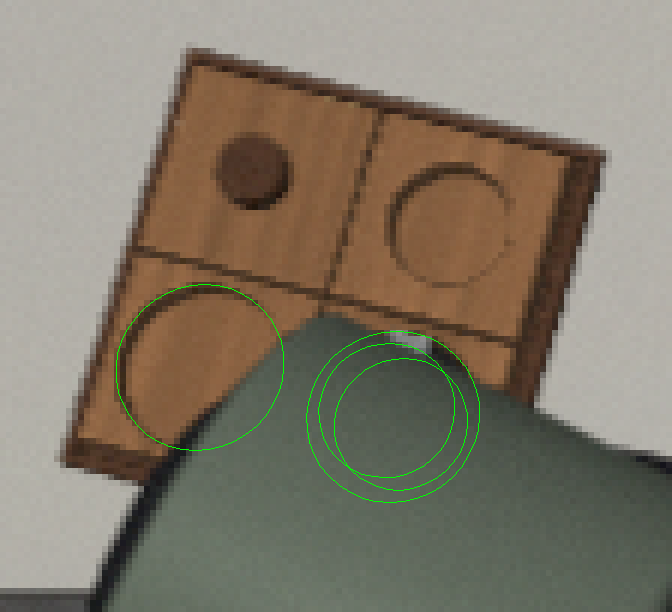

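View pics/s9.png

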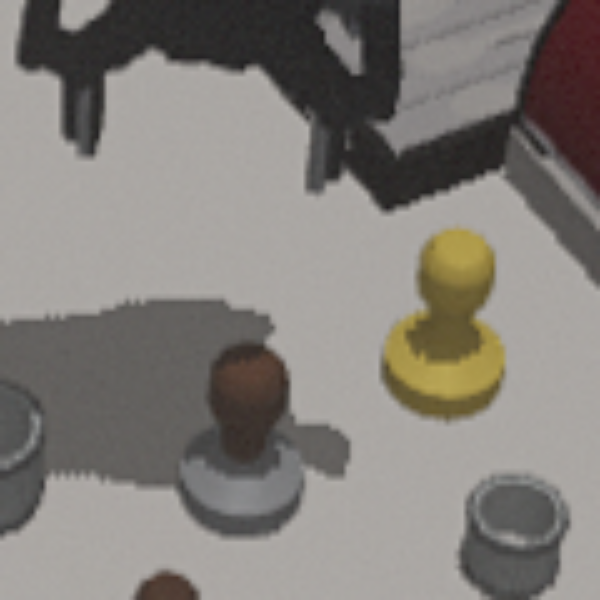

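Emit:
play_rows --increments '[{"x":-0.1,"y":0.15,"z":0.1,"rx":0.0,"ry":0.0,"rz":0.0},{"x":-0.1,"y":0.15,"z":0.3,"rx":0.0,"ry":0.0,"rz":0.0},{"x":-0.1,"y":0.15,"z":0.42,"rx":0.0,"ry":0.0,"rz":0.0},{"x":-0.1,"y":0.15,"z":0.42,"rx":0.0,"ry":0.0,"rz":0.0},{"x":-0.1,"y":0.15,"z":0.42,"rx":0.0,"ry":0.0,"rz":0.0},{"x":-0.1,"y":0.15,"z":0.42,"rx":0.0,"ry":0.0,"rz":0.0}]'

```text
t: 11.32
position: [0.5117, -0.1845, 0.1212]
orientation: [0.913, 0.408, 0.0, 0.0]
ft_force: [0.9, 0.7, 0.4]
finger_gap: 0.0854
```

```bash
python3 -c "
from h import *
go([0.511,-.188,.064],48)
"; python3 look.py s10 scene 310 200 430 320
```

```text
t 11.32 pos [ 0.5117 -0.1845  0.1212] yaw 48.19 j6 1.82 F [0.9 0.7 0.4] gap 0.0854
 shift [-0.02   0.012  0.381] turn [ 0.001 -0.     0.004] rows 1.4 0.0
```

View pics/s10.png

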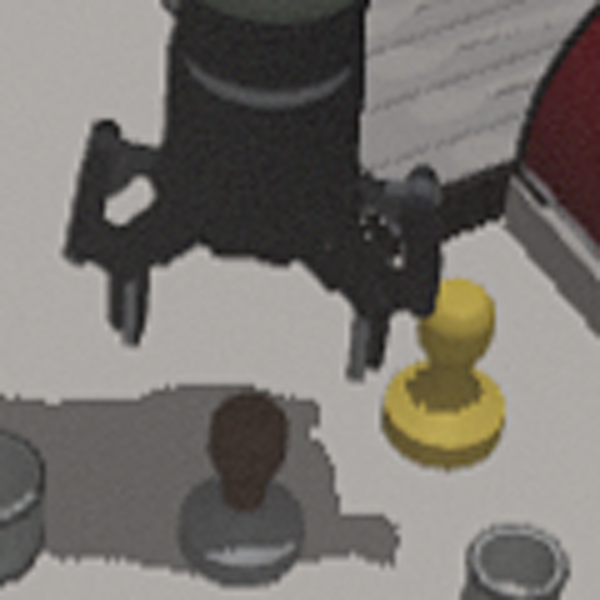

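Emit:
play_rows --increments '[{"x":-0.02,"y":0.012,"z":0.12,"rx":0.0,"ry":0.0,"rz":0.0},{"x":-0.02,"y":0.012,"z":0.25,"rx":0.0,"ry":0.0,"rz":0.0},{"x":-0.02,"y":0.012,"z":0.35,"rx":0.0,"ry":0.0,"rz":0.0},{"x":-0.02,"y":0.012,"z":0.38,"rx":0.0,"ry":0.0,"rz":0.0},{"x":-0.02,"y":0.012,"z":0.38,"rx":0.0,"ry":0.0,"rz":0.0},{"x":-0.02,"y":0.012,"z":0.38,"rx":0.0,"ry":0.0,"rz":0.0}]'

```text
t: 11.87
position: [0.5114, -0.1891, 0.0643]
orientation: [0.913, 0.408, 0.0, 0.001]
ft_force: [-0.5, -0.1, 0.7]
finger_gap: 0.0854
```

```bash
python3 -c "
from h import *
go([0.511,-.188,.064],48)
"; python3 look.py s11 scene 310 200 430 320
```

```text
t 11.87 pos [ 0.5114 -0.1891  0.0643] yaw 48.11 j6 1.81 F [-0.5 -0.1  0.7] gap 0.0854
 shift [ 0.004 -0.007  0.002] turn [ 0.002 -0.     0.002] rows 0.0 0.0
```

View pics/s11.png

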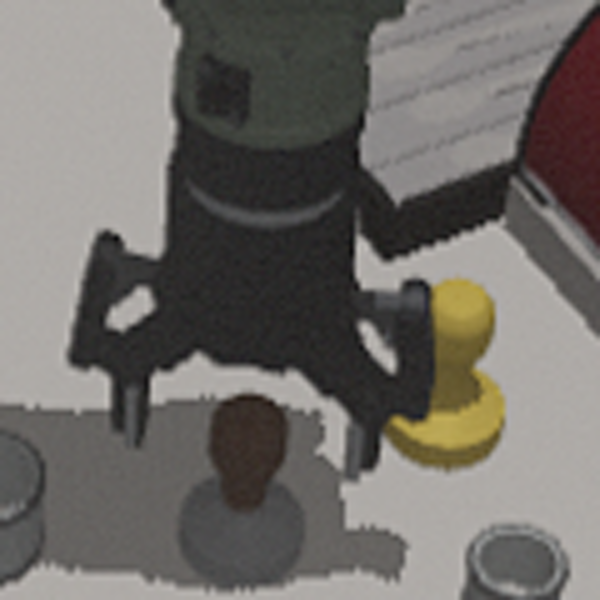

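Emit:
play_rows --increments '[{"x":0.0,"y":0.0,"z":0.0,"rx":0.0,"ry":0.0,"rz":0.0},{"x":0.0,"y":0.0,"z":0.0,"rx":0.0,"ry":0.0,"rz":0.0},{"x":0.0,"y":0.0,"z":0.0,"rx":0.0,"ry":0.0,"rz":0.0},{"x":0.0,"y":0.0,"z":0.0,"rx":0.0,"ry":0.0,"rz":0.0},{"x":0.0,"y":0.0,"z":0.0,"rx":0.0,"ry":0.0,"rz":0.0},{"x":0.0,"y":0.0,"z":0.0,"rx":0.0,"ry":0.0,"rz":0.0},{"x":0.0,"y":0.0,"z":0.0,"rx":0.0,"ry":0.0,"rz":0.0},{"x":0.0,"y":0.0,"z":0.0,"rx":0.0,"ry":0.0,"rz":0.0}]' --jaw -1 --newtons 60

```text
t: 12.58
position: [0.5112, -0.1893, 0.0637]
orientation: [0.913, 0.407, 0.0, 0.0]
ft_force: [1.5, -0.3, 4.7]
finger_gap: 0.0309
```

Emit:
play_rows --increments '[{"x":0.0,"y":0.0,"z":-0.1,"rx":0.0,"ry":0.0,"rz":0.0},{"x":0.0,"y":0.0,"z":-0.25,"rx":0.0,"ry":0.0,"rz":0.0},{"x":0.0,"y":0.0,"z":-0.4,"rx":0.0,"ry":0.0,"rz":0.0},{"x":0.0,"y":0.0,"z":-0.6,"rx":0.0,"ry":0.0,"rz":0.0},{"x":0.0,"y":0.0,"z":-0.8,"rx":0.0,"ry":0.0,"rz":0.0},{"x":0.0,"y":0.0,"z":-0.8,"rx":0.0,"ry":0.0,"rz":0.0},{"x":0.0,"y":0.0,"z":-0.8,"rx":0.0,"ry":0.0,"rz":0.0}]'

```text
t: 13.17
position: [0.5113, -0.1893, 0.184]
orientation: [0.913, 0.407, 0.001, 0.001]
ft_force: [-0.1, 0.9, -3.7]
finger_gap: 0.0308
```

```bash
python3 -c "
from h import *
go([0.4291,.3132,.185],75)
"; python3 look.py s12 scene 310 160 430 280
```

```text
t 13.17 pos [ 0.5113 -0.1893  0.184 ] yaw 48.08 j6 1.81 F [-0.1  0.9 -3.7] gap 0.0308
 shift [ 2.127 -2.646 -0.011] turn [ 0.003 -0.    -0.598] rows 12.2 3.8
```

View pics/s12.png

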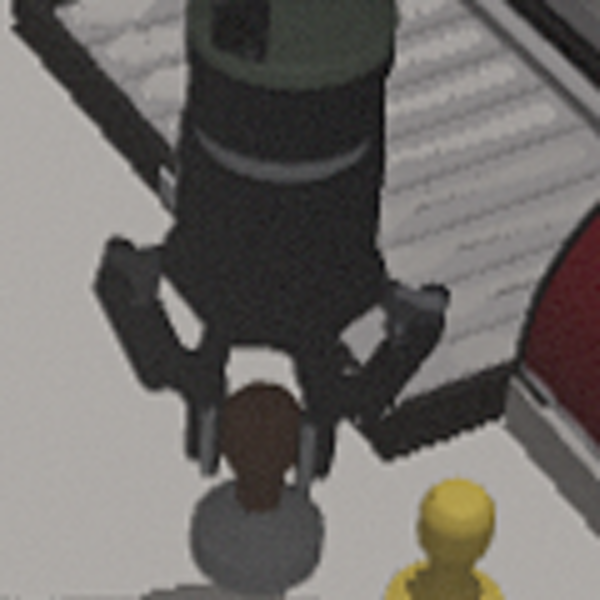

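Emit:
play_rows --increments '[{"x":0.12,"y":-0.15,"z":0.0,"rx":0.0,"ry":0.0,"rz":0.0},{"x":0.3,"y":-0.38,"z":0.0,"rx":0.0,"ry":0.0,"rz":0.0},{"x":0.48,"y":-0.6,"z":0.0,"rx":0.0,"ry":0.0,"rz":0.0},{"x":0.64,"y":-0.8,"z":0.0,"rx":0.0,"ry":0.0,"rz":0.0},{"x":0.8,"y":-1.0,"z":0.0,"rx":0.0,"ry":0.0,"rz":0.0}]'

```text
t: 13.63
position: [0.4765, 0.0026, 0.1807]
orientation: [0.913, 0.407, -0.002, -0.002]
ft_force: [0.7, 0.2, -3.4]
finger_gap: 0.0307
```

Emit:
play_rows --increments '[{"x":0.16,"y":-0.2,"z":0.0,"rx":0.0,"ry":0.0,"rz":0.0},{"x":0.32,"y":-0.4,"z":0.0,"rx":0.0,"ry":0.0,"rz":0.0},{"x":0.48,"y":-0.6,"z":0.0,"rx":0.0,"ry":0.0,"rz":0.0},{"x":0.64,"y":-0.8,"z":0.0,"rx":0.0,"ry":0.0,"rz":0.0},{"x":0.8,"y":-1.0,"z":0.0,"rx":0.0,"ry":0.0,"rz":0.0}]'

```text
t: 14.05
position: [0.4454, 0.1913, 0.1809]
orientation: [0.913, 0.407, -0.002, -0.0]
ft_force: [0.6, 0.1, -2.4]
finger_gap: 0.031
```

```bash
python3 -c "
from h import *
go([0.4291,.3132,.185],75)
"
```

```text
t 14.05 pos [0.4454 0.1913 0.1809] yaw 48.07 j6 2.56 F [ 0.6  0.1 -2.4] gap 0.031
 shift [ 0.532 -0.624 -0.028] turn [-0.004  0.004 -0.598] rows 3.0 3.8
```

Emit:
play_rows --increments '[{"x":0.15,"y":-0.18,"z":0.0,"rx":0.0,"ry":0.0,"rz":-0.15},{"x":0.28,"y":-0.34,"z":0.0,"rx":0.0,"ry":0.0,"rz":-0.3},{"x":0.4,"y":-0.48,"z":0.0,"rx":0.0,"ry":0.0,"rz":-0.45},{"x":0.47,"y":-0.55,"z":0.0,"rx":0.0,"ry":0.0,"rz":-0.6},{"x":0.5,"y":-0.58,"z":0.0,"rx":0.0,"ry":0.0,"rz":-0.6},{"x":0.5,"y":-0.58,"z":0.0,"rx":0.0,"ry":0.0,"rz":-0.6},{"x":0.5,"y":-0.58,"z":0.0,"rx":0.0,"ry":0.0,"rz":-0.6}]'

```text
t: 14.63
position: [0.4323, 0.3029, 0.1817]
orientation: [0.794, 0.608, -0.002, 0.0]
ft_force: [-0.5, -0.2, -2.7]
finger_gap: 0.031
```

```bash
python3 -c "
from h import *
go([0.4291,.3132,.11],75)
"; python3 look.py s13 scene 150 60 310 240
```

```text
t 14.63 pos [0.4323 0.3029 0.1817] yaw 74.94 j6 2.31 F [-0.5 -0.2 -2.7] gap 0.031
 shift [ 0.062 -0.037  0.478] turn [-0.002  0.003 -0.001] rows 1.7 0.0
```

View pics/s13.png

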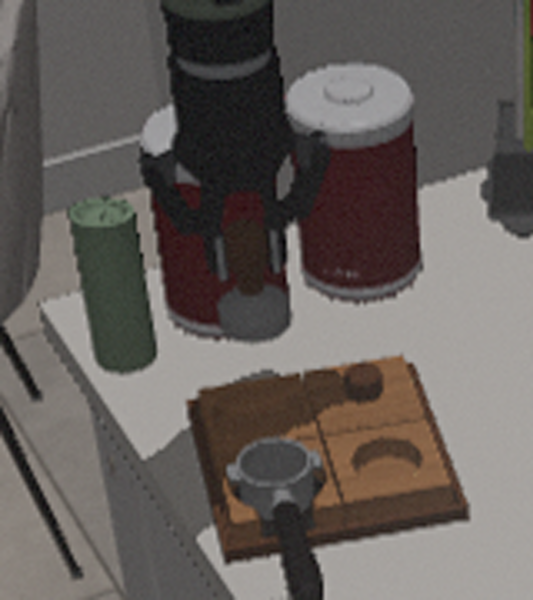

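Emit:
play_rows --increments '[{"x":0.06,"y":-0.037,"z":0.1,"rx":0.0,"ry":0.0,"rz":0.0},{"x":0.06,"y":-0.037,"z":0.25,"rx":0.0,"ry":0.0,"rz":0.0},{"x":0.06,"y":-0.037,"z":0.4,"rx":0.0,"ry":0.0,"rz":0.0},{"x":0.06,"y":-0.037,"z":0.48,"rx":0.0,"ry":0.0,"rz":0.0},{"x":0.06,"y":-0.037,"z":0.48,"rx":0.0,"ry":0.0,"rz":0.0},{"x":0.06,"y":-0.037,"z":0.48,"rx":0.0,"ry":0.0,"rz":0.0},{"x":0.06,"y":-0.037,"z":0.48,"rx":0.0,"ry":0.0,"rz":0.0}]'

```text
t: 15.27
position: [0.431, 0.3136, 0.112]
orientation: [0.794, 0.609, 0.001, 0.0]
ft_force: [-0.3, 1.0, -2.8]
finger_gap: 0.0312
```

```bash
python3 -c "
from h import *
go([0.4291,.3132,.0737],75)
p=viewer.grab_frame('scene'); k=6; im=cv2.resize(p['image'][110:240,170:290],None,fx=k*.75,fy=k*.75,interpolation=cv2.INTER_CUBIC); k=4.5
S=seats([.4588,.2622,1.3245]); s=telemetry.observe()['position']
for X in [circ(*S['tamper'],.03,.035),circ(*S['tamper'],.01,.035),circ(s[0],s[1],s[2]-.0637,.027),circ(s[0],s[1],s[2]-.052,.027)]:
    h=np.round((proj(p,X)-[170,110]+.5)*k).astype(np.int32); cv2.polylines(im,[h],True,(0,255,0),1)
cv2.imwrite('pics/s14.png',im)
"
```

```text
t 15.27 pos [0.431  0.3136 0.112 ] yaw 74.97 j6 2.32 F [-0.3  1.  -2.8] gap 0.0312
 shift [-0.006 -0.012  0.255] turn [ 0.001 -0.001 -0.001] rows 0.9 0.0
```

View pics/s14.png

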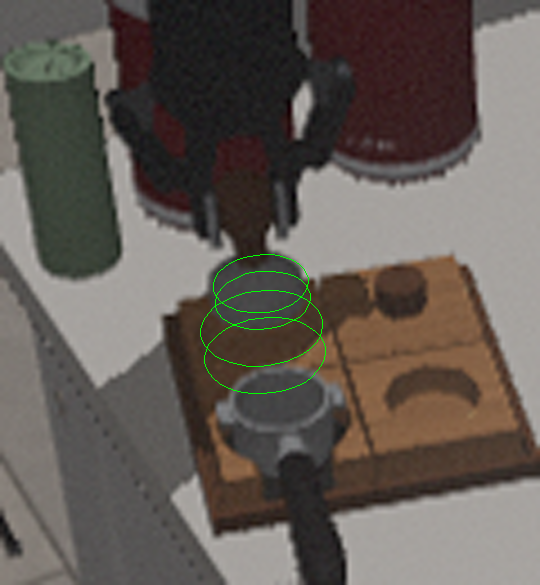

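Emit:
play_rows --increments '[{"x":-0.006,"y":-0.01,"z":0.06,"rx":0.0,"ry":0.0,"rz":0.0},{"x":-0.006,"y":-0.01,"z":0.12,"rx":0.0,"ry":0.0,"rz":0.0},{"x":-0.006,"y":-0.01,"z":0.17,"rx":0.0,"ry":0.0,"rz":0.0},{"x":-0.006,"y":-0.01,"z":0.21,"rx":0.0,"ry":0.0,"rz":0.0},{"x":-0.006,"y":-0.01,"z":0.23,"rx":0.0,"ry":0.0,"rz":0.0},{"x":-0.006,"y":-0.01,"z":0.23,"rx":0.0,"ry":0.0,"rz":0.0},{"x":-0.006,"y":-0.01,"z":0.23,"rx":0.0,"ry":0.0,"rz":0.0}]'

```text
t: 15.9
position: [0.4283, 0.3135, 0.0764]
orientation: [0.793, 0.609, -0.0, -0.0]
ft_force: [-0.3, -0.5, -2.1]
finger_gap: 0.0308
```

```bash
python3 -c "
from h import *
go([0.4291,.3132,.0737],75)
"; python3 look.py s15 scene 190 150 290 240
```

```text
t 15.9 pos [0.4283 0.3135 0.0764] yaw 75.09 j6 2.32 F [-0.3 -0.5 -2.1] gap 0.0308
 shift [-0.001  0.006  0.018] turn [-0.001  0.001  0.002] rows 0.1 0.0
```

View pics/s15.png

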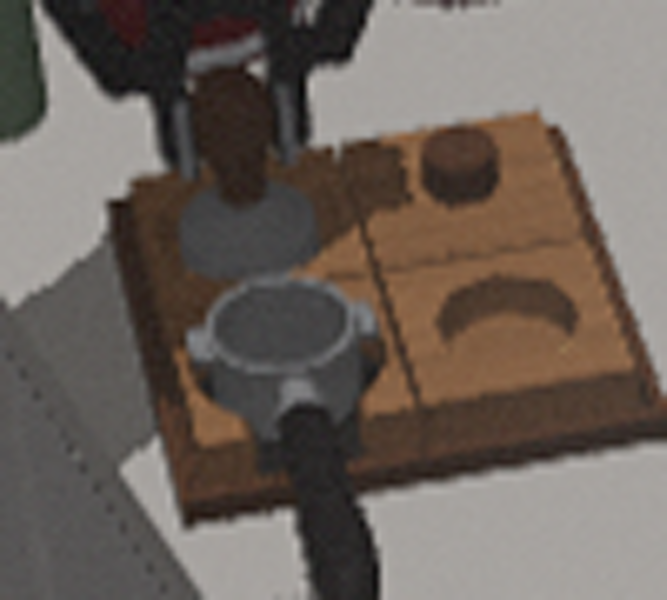

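In the well, about 3 mm above the floor. Touch down.

Emit:
play_rows --increments '[{"x":0.0,"y":0.005,"z":0.007,"rx":0.0,"ry":0.0,"rz":0.0},{"x":0.0,"y":0.005,"z":0.013,"rx":0.0,"ry":0.0,"rz":0.0},{"x":0.0,"y":0.005,"z":0.019,"rx":0.0,"ry":0.0,"rz":0.0},{"x":0.0,"y":0.005,"z":0.019,"rx":0.0,"ry":0.0,"rz":0.0},{"x":0.0,"y":0.005,"z":0.019,"rx":0.0,"ry":0.0,"rz":0.0},{"x":0.0,"y":0.005,"z":0.019,"rx":0.0,"ry":0.0,"rz":0.0}]'

```text
t: 16.45
position: [0.4292, 0.3134, 0.0739]
orientation: [0.793, 0.609, 0.0, 0.0]
ft_force: [-0.4, 0.3, -3.3]
finger_gap: 0.0305
```

Emit:
play_rows --increments '[{"x":0.0,"y":0.0,"z":0.005,"rx":0.0,"ry":0.0,"rz":0.0},{"x":0.0,"y":0.0,"z":0.01,"rx":0.0,"ry":0.0,"rz":0.0},{"x":0.0,"y":0.0,"z":0.01,"rx":0.0,"ry":0.0,"rz":0.0},{"x":0.0,"y":0.0,"z":0.01,"rx":0.0,"ry":0.0,"rz":0.0}]'

```text
t: 16.78
position: [0.4296, 0.3136, 0.0736]
orientation: [0.793, 0.609, 0.001, 0.0]
ft_force: [-1.9, -1.5, 7.5]
finger_gap: 0.0311
```

Emit:
play_rows --increments '[{"x":0.0,"y":0.0,"z":0.0,"rx":0.0,"ry":0.0,"rz":0.0},{"x":0.0,"y":0.0,"z":0.0,"rx":0.0,"ry":0.0,"rz":0.0},{"x":0.0,"y":0.0,"z":0.0,"rx":0.0,"ry":0.0,"rz":0.0},{"x":0.0,"y":0.0,"z":0.0,"rx":0.0,"ry":0.0,"rz":0.0},{"x":0.0,"y":0.0,"z":0.0,"rx":0.0,"ry":0.0,"rz":0.0},{"x":0.0,"y":0.0,"z":0.0,"rx":0.0,"ry":0.0,"rz":0.0},{"x":0.0,"y":0.0,"z":0.0,"rx":0.0,"ry":0.0,"rz":0.0}]' --jaw 1

```text
t: 17.37
position: [0.4291, 0.3134, 0.0722]
orientation: [0.793, 0.609, -0.0, -0.0]
ft_force: [0.4, 0.1, 0.0]
finger_gap: 0.0854
```

Emit:
play_rows --increments '[{"x":0.0,"y":0.0,"z":-0.1,"rx":0.0,"ry":0.0,"rz":0.0},{"x":0.0,"y":0.0,"z":-0.3,"rx":0.0,"ry":0.0,"rz":0.0},{"x":0.0,"y":0.0,"z":-0.55,"rx":0.0,"ry":0.0,"rz":0.0},{"x":0.0,"y":0.0,"z":-0.7,"rx":0.0,"ry":0.0,"rz":0.0},{"x":0.0,"y":0.0,"z":-0.7,"rx":0.0,"ry":0.0,"rz":0.0},{"x":0.0,"y":0.0,"z":-0.7,"rx":0.0,"ry":0.0,"rz":0.0}]'

```text
t: 17.87
position: [0.4302, 0.3139, 0.1788]
orientation: [0.793, 0.609, 0.002, 0.0]
ft_force: [-1.3, 0.3, 0.4]
finger_gap: 0.0855
```

```bash
python3 -c "
from h import *
go([0.419,-.274,.18],48)
"; python3 look.py s16 scene 190 130 290 240
```

```text
t 17.87 pos [0.4302 0.3139 0.1788] yaw 75.09 j6 2.32 F [-1.3  0.3  0.4] gap 0.0855
 shift [-3.807  0.937 -0.015] turn [ 0.003 -0.004  0.602] rows 14.1 3.8
```

View pics/s16.png

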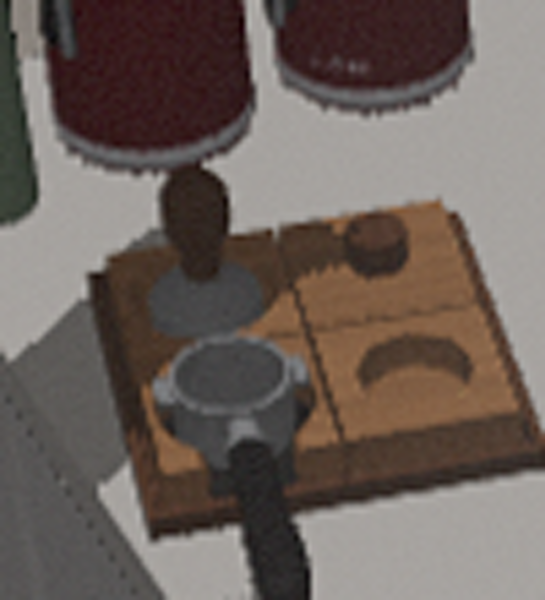

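Emit:
play_rows --increments '[{"x":-1.0,"y":0.246,"z":0.0,"rx":0.0,"ry":0.0,"rz":0.0},{"x":-1.0,"y":0.246,"z":0.0,"rx":0.0,"ry":0.0,"rz":0.0},{"x":-1.0,"y":0.246,"z":0.0,"rx":0.0,"ry":0.0,"rz":0.0},{"x":-1.0,"y":0.246,"z":0.0,"rx":0.0,"ry":0.0,"rz":0.0}]'

```text
t: 18.25
position: [0.4242, 0.1563, 0.1755]
orientation: [0.793, 0.609, -0.002, -0.001]
ft_force: [1.0, 0.9, 0.6]
finger_gap: 0.0856
```

Emit:
play_rows --increments '[{"x":-1.0,"y":0.246,"z":0.0,"rx":0.0,"ry":0.0,"rz":0.0},{"x":-1.0,"y":0.246,"z":0.0,"rx":0.0,"ry":0.0,"rz":0.0},{"x":-1.0,"y":0.246,"z":0.0,"rx":0.0,"ry":0.0,"rz":0.0},{"x":-1.0,"y":0.246,"z":0.0,"rx":0.0,"ry":0.0,"rz":0.0}]'

```text
t: 18.58
position: [0.4216, 0.002, 0.1759]
orientation: [0.793, 0.609, -0.001, -0.001]
ft_force: [-0.2, 0.1, 0.6]
finger_gap: 0.0852
```

Emit:
play_rows --increments '[{"x":-1.0,"y":0.246,"z":0.0,"rx":0.0,"ry":0.0,"rz":0.3},{"x":-1.0,"y":0.246,"z":0.0,"rx":0.0,"ry":0.0,"rz":0.5},{"x":-1.0,"y":0.246,"z":0.0,"rx":0.0,"ry":0.0,"rz":0.6},{"x":-1.0,"y":0.246,"z":0.0,"rx":0.0,"ry":0.0,"rz":0.6},{"x":-1.0,"y":0.246,"z":0.0,"rx":0.0,"ry":0.0,"rz":0.6}]'

```text
t: 19.0
position: [0.4199, -0.1547, 0.1761]
orientation: [0.915, 0.403, -0.001, 0.0]
ft_force: [0.4, 0.8, -1.0]
finger_gap: 0.0854
```

```bash
python3 -c "
from h import *
go([0.419,-.274,.18],48)
"
```

```text
t 19.0 pos [ 0.4199 -0.1547  0.1761] yaw 47.53 j6 1.8 F [ 0.4  0.8 -1. ] gap 0.0854
 shift [-0.591  0.533 -0.025] turn [ 0.     0.002 -0.01 ] rows 2.9 0.1
```

Emit:
play_rows --increments '[{"x":-0.15,"y":0.13,"z":0.0,"rx":0.0,"ry":0.0,"rz":0.0},{"x":-0.35,"y":0.31,"z":0.0,"rx":0.0,"ry":0.0,"rz":0.0},{"x":-0.5,"y":0.45,"z":0.1,"rx":0.0,"ry":0.0,"rz":0.0},{"x":-0.56,"y":0.51,"z":0.25,"rx":0.0,"ry":0.0,"rz":0.0},{"x":-0.56,"y":0.51,"z":0.35,"rx":0.0,"ry":0.0,"rz":0.0},{"x":-0.56,"y":0.51,"z":0.35,"rx":0.0,"ry":0.0,"rz":0.0},{"x":-0.56,"y":0.51,"z":0.35,"rx":0.0,"ry":0.0,"rz":0.0},{"x":-0.56,"y":0.51,"z":0.35,"rx":0.0,"ry":0.0,"rz":0.0}]'

```text
t: 19.67
position: [0.4209, -0.2625, 0.1247]
orientation: [0.913, 0.408, -0.0, -0.001]
ft_force: [-0.3, -1.3, -0.6]
finger_gap: 0.0856
```

```bash
python3 -c "
from h import *
go([0.418,-.274,.056],48)
"; python3 look.py s17 scene 290 270 410 390;  python3 look.py t17 top 150 200 310 310
```

```text
t 19.67 pos [ 0.4209 -0.2625  0.1247] yaw 48.16 j6 1.59 F [-0.3 -1.3 -0.6] gap 0.0856
 shift [-0.07   0.037  0.458] turn [-0.002 -0.     0.003] rows 1.7 0.0
```

View pics/s17.png

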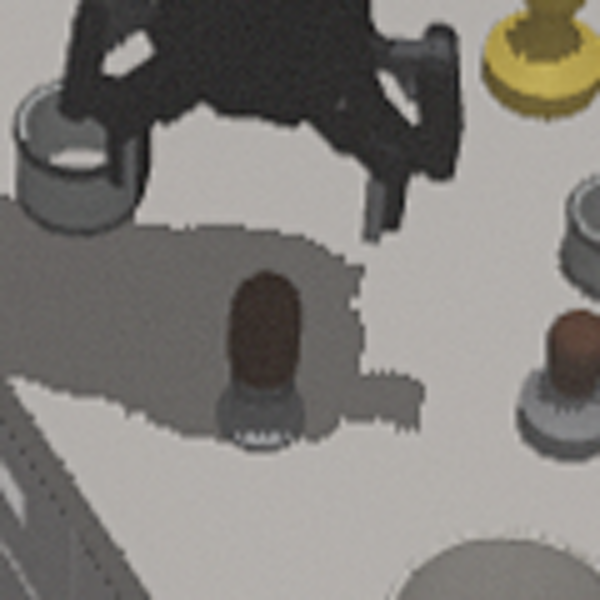

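View pics/t17.png

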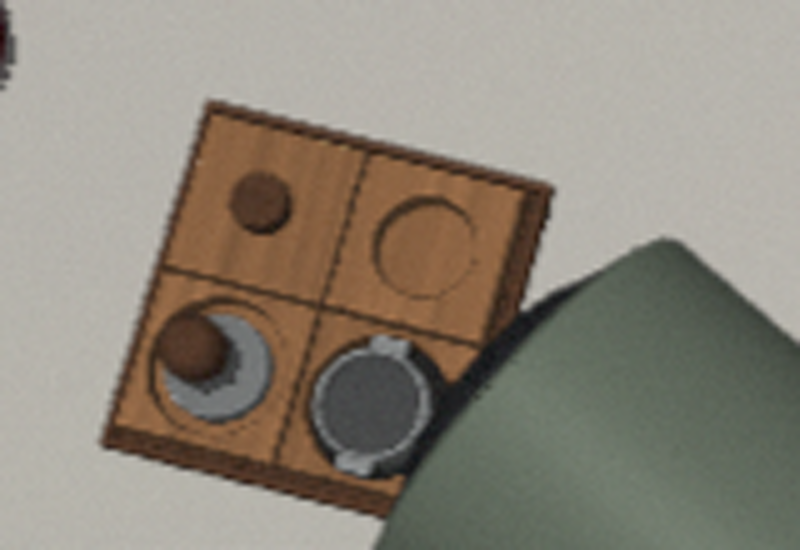

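Emit:
play_rows --increments '[{"x":-0.05,"y":0.03,"z":0.0,"rx":0.0,"ry":0.0,"rz":0.0},{"x":-0.05,"y":0.03,"z":0.1,"rx":0.0,"ry":0.0,"rz":0.0},{"x":-0.05,"y":0.03,"z":0.15,"rx":0.0,"ry":0.0,"rz":0.0},{"x":-0.05,"y":0.03,"z":0.15,"rx":0.0,"ry":0.0,"rz":0.0},{"x":-0.05,"y":0.03,"z":0.15,"rx":0.0,"ry":0.0,"rz":0.0}]'

```text
t: 20.18
position: [0.4191, -0.2719, 0.1023]
orientation: [0.913, 0.407, -0.0, -0.0]
ft_force: [-0.2, 0.4, 0.2]
finger_gap: 0.0851
```

```bash
python3 -c "
from h import *
go([0.418,-.274,.056],48)
"; python3 look.py s18 scene 290 270 410 390
```

```text
t 20.18 pos [ 0.4191 -0.2719  0.1023] yaw 48.09 j6 1.58 F [-0.2  0.4  0.2] gap 0.0851
 shift [-0.015  0.004  0.308] turn [-0.001  0.     0.002] rows 1.1 0.0
```

View pics/s18.png

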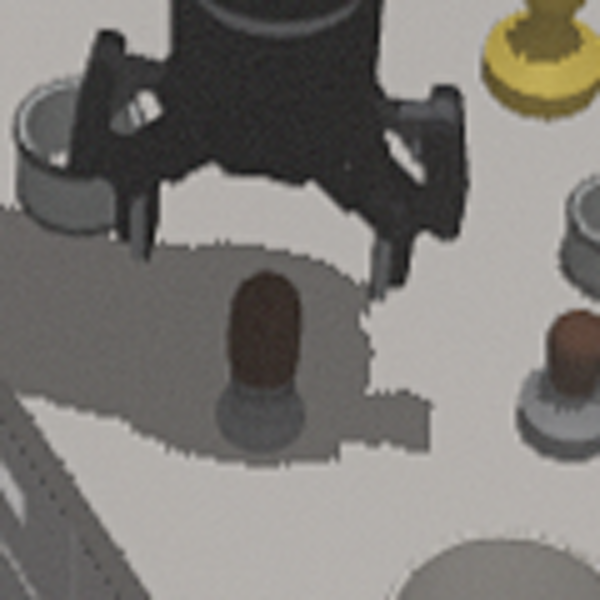

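Emit:
play_rows --increments '[{"x":-0.015,"y":0.004,"z":0.1,"rx":0.0,"ry":0.0,"rz":0.0},{"x":-0.015,"y":0.004,"z":0.2,"rx":0.0,"ry":0.0,"rz":0.0},{"x":-0.015,"y":0.004,"z":0.28,"rx":0.0,"ry":0.0,"rz":0.0},{"x":-0.015,"y":0.004,"z":0.3,"rx":0.0,"ry":0.0,"rz":0.0},{"x":-0.015,"y":0.004,"z":0.3,"rx":0.0,"ry":0.0,"rz":0.0},{"x":-0.015,"y":0.004,"z":0.3,"rx":0.0,"ry":0.0,"rz":0.0}]'

```text
t: 20.73
position: [0.4187, -0.2745, 0.0579]
orientation: [0.913, 0.407, 0.0, 0.0]
ft_force: [0.0, -0.5, -0.1]
finger_gap: 0.0851
```

Emit:
play_rows --increments '[{"x":0.0,"y":0.0,"z":0.0,"rx":0.0,"ry":0.0,"rz":0.0},{"x":0.0,"y":0.0,"z":0.0,"rx":0.0,"ry":0.0,"rz":0.0},{"x":0.0,"y":0.0,"z":0.0,"rx":0.0,"ry":0.0,"rz":0.0},{"x":0.0,"y":0.0,"z":0.0,"rx":0.0,"ry":0.0,"rz":0.0},{"x":0.0,"y":0.0,"z":0.0,"rx":0.0,"ry":0.0,"rz":0.0},{"x":0.0,"y":0.0,"z":0.0,"rx":0.0,"ry":0.0,"rz":0.0},{"x":0.0,"y":0.0,"z":0.0,"rx":0.0,"ry":0.0,"rz":0.0},{"x":0.0,"y":0.0,"z":0.0,"rx":0.0,"ry":0.0,"rz":0.0}]' --jaw -1 --newtons 45

```text
t: 21.4
position: [0.4187, -0.2745, 0.0577]
orientation: [0.913, 0.407, 0.0, 0.0]
ft_force: [-0.3, -0.7, 5.0]
finger_gap: 0.0272
```

```bash
python3 -c "
from h import *
go([0.418,-.274,.056],48)
"; python3 look.py s19 scene 290 270 410 390
```

```text
t 21.4 pos [ 0.4187 -0.2745  0.0577] yaw 48.08 j6 1.57 F [-0.3 -0.7  5. ] gap 0.0272
 shift [-0.001 -0.006  0.011] turn [ 0.001 -0.     0.002] rows 0.0 0.0
```

View pics/s19.png

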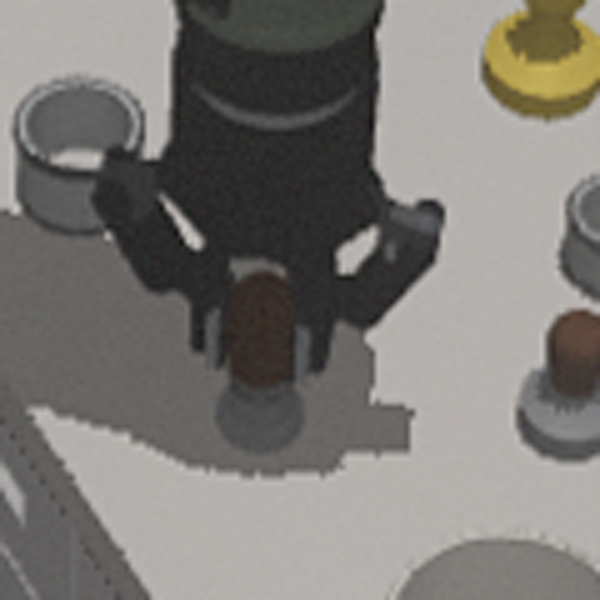

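Emit:
play_rows --increments '[{"x":0.0,"y":0.0,"z":-0.1,"rx":0.0,"ry":0.0,"rz":0.0},{"x":0.0,"y":0.0,"z":-0.25,"rx":0.0,"ry":0.0,"rz":0.0},{"x":0.0,"y":0.0,"z":-0.45,"rx":0.0,"ry":0.0,"rz":0.0},{"x":0.0,"y":0.0,"z":-0.65,"rx":0.0,"ry":0.0,"rz":0.0},{"x":0.0,"y":0.0,"z":-0.75,"rx":0.0,"ry":0.0,"rz":0.0},{"x":0.0,"y":0.0,"z":-0.75,"rx":0.0,"ry":0.0,"rz":0.0}]'

```text
t: 21.95
position: [0.4199, -0.2755, 0.1729]
orientation: [0.913, 0.407, 0.001, 0.002]
ft_force: [0.0, -0.5, -1.2]
finger_gap: 0.0274
```

```bash
python3 -c "
from h import *
go([0.4896,.2112,.17],48)
"; python3 look.py s20 scene 290 230 410 350
```

```text
t 21.95 pos [ 0.4199 -0.2755  0.1729] yaw 48.09 j6 1.57 F [ 0.  -0.5 -1.2] gap 0.0274
 shift [ 2.725 -1.822  0.009] turn [ 0.007 -0.     0.002] rows 11.8 0.0
```

View pics/s20.png

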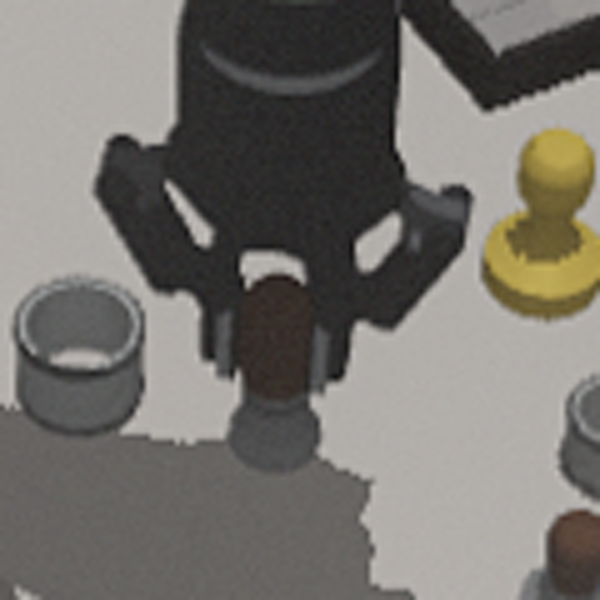

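Emit:
play_rows --increments '[{"x":0.15,"y":-0.1,"z":0.0,"rx":0.0,"ry":0.0,"rz":0.0},{"x":0.35,"y":-0.233,"z":0.0,"rx":0.0,"ry":0.0,"rz":0.0},{"x":0.56,"y":-0.375,"z":0.0,"rx":0.0,"ry":0.0,"rz":0.0},{"x":0.78,"y":-0.52,"z":0.0,"rx":0.0,"ry":0.0,"rz":0.0},{"x":1.0,"y":-0.67,"z":0.0,"rx":0.0,"ry":0.0,"rz":0.0}]'

```text
t: 22.42
position: [0.4424, -0.0935, 0.1678]
orientation: [0.914, 0.407, -0.001, -0.001]
ft_force: [0.6, -0.3, -1.4]
finger_gap: 0.0276
```

Emit:
play_rows --increments '[{"x":0.22,"y":-0.15,"z":0.0,"rx":0.0,"ry":0.0,"rz":0.0},{"x":0.45,"y":-0.3,"z":0.0,"rx":0.0,"ry":0.0,"rz":0.0},{"x":0.67,"y":-0.45,"z":0.0,"rx":0.0,"ry":0.0,"rz":0.0},{"x":0.9,"y":-0.6,"z":0.0,"rx":0.0,"ry":0.0,"rz":0.0}]'

```text
t: 22.75
position: [0.4653, 0.067, 0.1678]
orientation: [0.913, 0.407, -0.002, -0.001]
ft_force: [0.8, -0.1, -0.6]
finger_gap: 0.0272
```

```bash
python3 -c "
from h import *
go([0.4896,.2112,.17],48)
"
```

```text
t 22.75 pos [0.4653 0.067  0.1678] yaw 48.07 j6 2.29 F [ 0.8 -0.1 -0.6] gap 0.0272
 shift [ 0.823 -0.522 -0.015] turn [-0.003  0.003  0.001] rows 3.5 0.0
```

Emit:
play_rows --increments '[{"x":0.22,"y":-0.14,"z":0.0,"rx":0.0,"ry":0.0,"rz":0.0},{"x":0.42,"y":-0.27,"z":0.0,"rx":0.0,"ry":0.0,"rz":0.0},{"x":0.6,"y":-0.38,"z":0.0,"rx":0.0,"ry":0.0,"rz":0.0},{"x":0.72,"y":-0.45,"z":0.0,"rx":0.0,"ry":0.0,"rz":0.0},{"x":0.79,"y":-0.49,"z":0.05,"rx":0.0,"ry":0.0,"rz":0.0},{"x":0.79,"y":-0.49,"z":0.15,"rx":0.0,"ry":0.0,"rz":0.0},{"x":0.79,"y":-0.49,"z":0.25,"rx":0.0,"ry":0.0,"rz":0.0},{"x":0.79,"y":-0.49,"z":0.3,"rx":0.0,"ry":0.0,"rz":0.0},{"x":0.79,"y":-0.49,"z":0.3,"rx":0.0,"ry":0.0,"rz":0.0}]'

```text
t: 23.5
position: [0.489, 0.2012, 0.1215]
orientation: [0.913, 0.407, -0.003, -0.0]
ft_force: [-0.7, 0.3, -1.0]
finger_gap: 0.0272
```

```bash
python3 -c "
from h import *
go([0.4896,.2112,.0677],48)
p=viewer.grab_frame('scene'); k=4.5; im=cv2.resize(p['image'][110:240,190:310],None,fx=k,fy=k,interpolation=cv2.INTER_CUBIC)
S=seats([.4588,.2622,1.3245]); s=telemetry.observe()['position']
for X in [circ(*S['needle'],.03,.026),circ(*S['needle'],.01,.026),circ(s[0],s[1],s[2]-.0577,.018)]:
    h=np.round((proj(p,X)-[190,110]+.5)*k).astype(np.int32); cv2.polylines(im,[h],True,(0,255,0),1)
cv2.imwrite('pics/s21.png',im)
"
```

```text
t 23.5 pos [0.489  0.2012 0.1215] yaw 48.04 j6 2.55 F [-0.7  0.3 -1. ] gap 0.0272
 shift [ 0.054 -0.04   0.359] turn [-0.004  0.007  0.001] rows 1.3 0.1
```

View pics/s21.png

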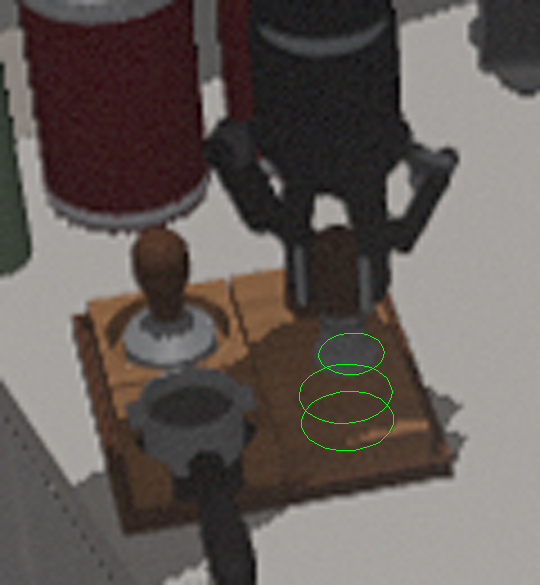

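Emit:
play_rows --increments '[{"x":0.05,"y":-0.035,"z":0.03,"rx":0.0,"ry":0.0,"rz":0.0},{"x":0.05,"y":-0.035,"z":0.08,"rx":0.0,"ry":0.0,"rz":0.0},{"x":0.05,"y":-0.035,"z":0.1,"rx":0.0,"ry":0.0,"rz":0.0},{"x":0.05,"y":-0.035,"z":0.1,"rx":0.0,"ry":0.0,"rz":0.0},{"x":0.05,"y":-0.035,"z":0.1,"rx":0.0,"ry":0.0,"rz":0.0}]'

```text
t: 23.97
position: [0.4925, 0.2114, 0.1098]
orientation: [0.913, 0.407, -0.0, 0.0]
ft_force: [-0.4, 0.4, -0.4]
finger_gap: 0.0273
```

```bash
python3 -c "
from h import *
go([0.4896,.2112,.0677],48)
p=viewer.grab_frame('scene'); k=4.5; im=cv2.resize(p['image'][110:240,190:310],None,fx=k,fy=k,interpolation=cv2.INTER_CUBIC)
cv2.imwrite('pics/s22.png',im)
"
```

```text
t 23.97 pos [0.4925 0.2114 0.1098] yaw 48.08 j6 2.57 F [-0.4  0.4 -0.4] gap 0.0273
 shift [-0.014 -0.013  0.28 ] turn [-0.     0.     0.002] rows 1.0 0.0
```

View pics/s22.png

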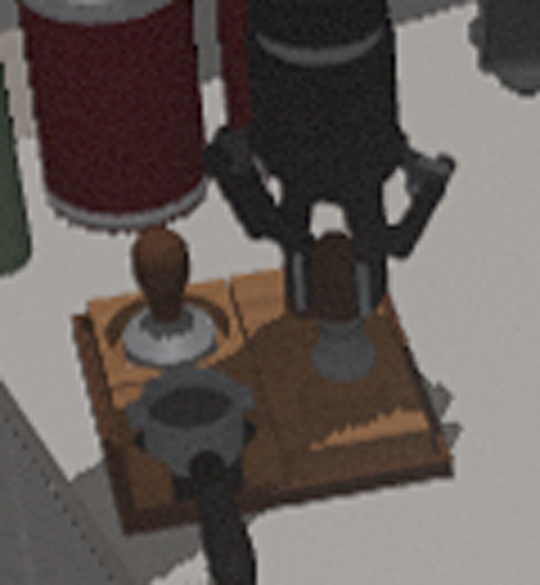

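Emit:
play_rows --increments '[{"x":-0.012,"y":-0.008,"z":0.05,"rx":0.0,"ry":0.0,"rz":0.0},{"x":-0.012,"y":-0.008,"z":0.11,"rx":0.0,"ry":0.0,"rz":0.0},{"x":-0.012,"y":-0.008,"z":0.17,"rx":0.0,"ry":0.0,"rz":0.0},{"x":-0.012,"y":-0.008,"z":0.22,"rx":0.0,"ry":0.0,"rz":0.0},{"x":-0.012,"y":-0.008,"z":0.25,"rx":0.0,"ry":0.0,"rz":0.0},{"x":-0.012,"y":-0.008,"z":0.25,"rx":0.0,"ry":0.0,"rz":0.0},{"x":-0.012,"y":-0.008,"z":0.25,"rx":0.0,"ry":0.0,"rz":0.0}]'

```text
t: 24.6
position: [0.4902, 0.2108, 0.0718]
orientation: [0.913, 0.407, -0.001, -0.0]
ft_force: [-0.5, 0.6, -1.5]
finger_gap: 0.0274
```

```bash
python3 -c "
from h import *
go([0.4896,.2112,.0677],48)
p=viewer.grab_frame('scene'); k=4.5; im=cv2.resize(p['image'][110:240,190:310],None,fx=k,fy=k,interpolation=cv2.INTER_CUBIC)
cv2.imwrite('pics/s23.png',im)
"
```

```text
t 24.6 pos [0.4902 0.2108 0.0718] yaw 48.08 j6 2.57 F [-0.5  0.6 -1.5] gap 0.0274
 shift [-0.001 -0.005  0.028] turn [-0.001  0.001  0.002] rows 0.1 0.0
```

View pics/s23.png

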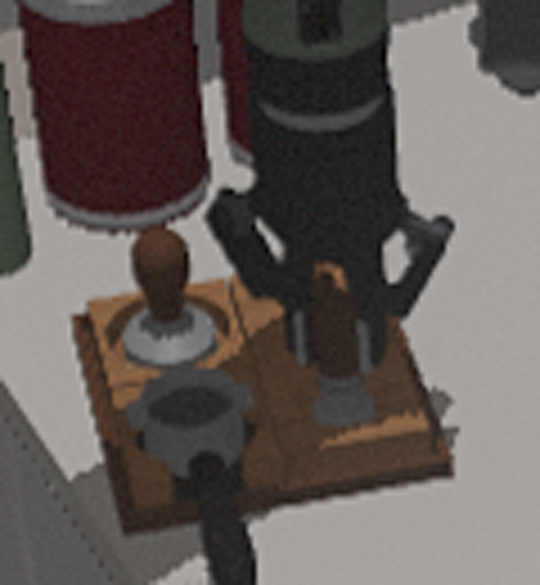

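No contact; inside the recess. Touch down.

Emit:
play_rows --increments '[{"x":0.0,"y":-0.003,"z":0.01,"rx":0.0,"ry":0.0,"rz":0.0},{"x":0.0,"y":-0.003,"z":0.02,"rx":0.0,"ry":0.0,"rz":0.0},{"x":0.0,"y":-0.003,"z":0.027,"rx":0.0,"ry":0.0,"rz":0.0},{"x":0.0,"y":-0.003,"z":0.027,"rx":0.0,"ry":0.0,"rz":0.0},{"x":0.0,"y":-0.003,"z":0.027,"rx":0.0,"ry":0.0,"rz":0.0},{"x":0.0,"y":-0.003,"z":0.027,"rx":0.0,"ry":0.0,"rz":0.0}]'

```text
t: 25.15
position: [0.4902, 0.2112, 0.0684]
orientation: [0.913, 0.407, 0.0, 0.0]
ft_force: [0.0, 0.2, -1.6]
finger_gap: 0.0274
```

Emit:
play_rows --increments '[{"x":0.0,"y":0.0,"z":0.005,"rx":0.0,"ry":0.0,"rz":0.0},{"x":0.0,"y":0.0,"z":0.009,"rx":0.0,"ry":0.0,"rz":0.0},{"x":0.0,"y":0.0,"z":0.009,"rx":0.0,"ry":0.0,"rz":0.0},{"x":0.0,"y":0.0,"z":0.009,"rx":0.0,"ry":0.0,"rz":0.0}]'

```text
t: 25.48
position: [0.4905, 0.2114, 0.0676]
orientation: [0.913, 0.407, 0.0, 0.0]
ft_force: [-0.7, 0.1, 5.2]
finger_gap: 0.0271
```

Contact. Release and rise.

Emit:
play_rows --increments '[{"x":0.0,"y":0.0,"z":0.0,"rx":0.0,"ry":0.0,"rz":0.0},{"x":0.0,"y":0.0,"z":0.0,"rx":0.0,"ry":0.0,"rz":0.0},{"x":0.0,"y":0.0,"z":0.0,"rx":0.0,"ry":0.0,"rz":0.0},{"x":0.0,"y":0.0,"z":0.0,"rx":0.0,"ry":0.0,"rz":0.0},{"x":0.0,"y":0.0,"z":0.0,"rx":0.0,"ry":0.0,"rz":0.0},{"x":0.0,"y":0.0,"z":0.0,"rx":0.0,"ry":0.0,"rz":0.0},{"x":0.0,"y":0.0,"z":0.0,"rx":0.0,"ry":0.0,"rz":0.0}]' --jaw 1

```text
t: 26.07
position: [0.4902, 0.2112, 0.0669]
orientation: [0.913, 0.407, -0.0, -0.0]
ft_force: [1.0, 0.6, -0.4]
finger_gap: 0.0859
```

Emit:
play_rows --increments '[{"x":0.0,"y":0.0,"z":-0.1,"rx":0.0,"ry":0.0,"rz":0.0},{"x":0.0,"y":0.0,"z":-0.3,"rx":0.0,"ry":0.0,"rz":0.0},{"x":0.0,"y":0.0,"z":-0.55,"rx":0.0,"ry":0.0,"rz":0.0},{"x":0.0,"y":0.0,"z":-0.75,"rx":0.0,"ry":0.0,"rz":0.0},{"x":0.0,"y":0.0,"z":-0.75,"rx":0.0,"ry":0.0,"rz":0.0},{"x":0.0,"y":0.0,"z":-0.75,"rx":0.0,"ry":0.0,"rz":0.0}]'

```text
t: 26.57
position: [0.4917, 0.2117, 0.1814]
orientation: [0.913, 0.407, 0.002, 0.0]
ft_force: [-0.4, 0.7, -0.2]
finger_gap: 0.0853
```

```bash
python3 -c "
from h import *
go([0.413,-.1331,.17],48)
p=viewer.grab_frame('scene'); k=4.5; im=cv2.resize(p['image'][110:240,190:310],None,fx=k,fy=k,interpolation=cv2.INTER_CUBIC)
cv2.imwrite('pics/s24.png',im)
"
```

```text
t 26.57 pos [0.4917 0.2117 0.1814] yaw 48.09 j6 2.57 F [-0.4  0.7 -0.2] gap 0.0853
 shift [-2.061  1.145  0.071] turn [ 0.003 -0.005  0.002] rows 8.5 0.0
```

View pics/s24.png

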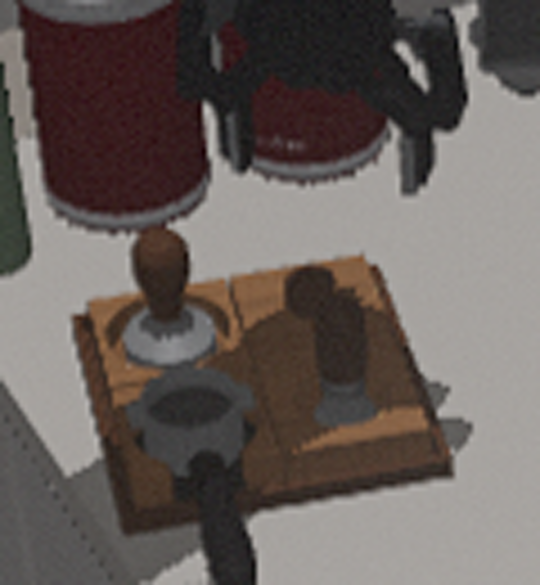

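Emit:
play_rows --increments '[{"x":-1.0,"y":0.555,"z":0.0,"rx":0.0,"ry":0.0,"rz":-0.8},{"x":-1.0,"y":0.555,"z":0.0,"rx":0.0,"ry":0.0,"rz":-0.8},{"x":-1.0,"y":0.555,"z":0.0,"rx":0.0,"ry":0.0,"rz":-0.8},{"x":-1.0,"y":0.555,"z":0.0,"rx":0.0,"ry":0.0,"rz":-0.8},{"x":-1.0,"y":0.555,"z":0.0,"rx":0.0,"ry":0.0,"rz":-0.8},{"x":-1.0,"y":0.555,"z":0.0,"rx":0.0,"ry":0.0,"rz":-0.8}]'

```text
t: 27.12
position: [0.4494, 0.0408, 0.1776]
orientation: [0.743, 0.67, -0.002, -0.001]
ft_force: [0.8, 1.0, -0.3]
finger_gap: 0.0852
```

```bash
python3 -c "
from h import *
go([0.413,-.1331,.17],121)
p=viewer.grab_frame('scene'); q=viewer.grab_frame('top')
cv2.imwrite('pics/s25.png',cv2.resize(p['image'][260:340,270:350],None,fx=7,fy=7,interpolation=cv2.INTER_CUBIC))
cv2.imwrite('pics/t25.png',cv2.resize(q['image'][240:310,330:410],None,fx=7,fy=7,interpolation=cv2.INTER_CUBIC))
for n,im in(('scene',p),('top',q)):
  print(n,[(d['box'],round(d['confidence'],2)) for d in finder.find_in('funnel_mid',im)])
  for xy in((.413,-.1331),(.4175,-.1331)):
    u=np.r_[proj(im,circ(*xy,.0,.0285)),proj(im,circ(*xy,.044,.0285))]; print(u.min(0),u.max(0))
"
```

```text
t 27.12 pos [0.4494 0.0408 0.1776] yaw 84.09 j6 1.6 F [ 0.8  1.  -0.3] gap 0.0852
 shift [-1.178 -0.121  0.053] turn [-0.006  0.    -0.82 ] rows 4.3 5.2
scene [([290.1, 287.5, 321.9, 318.7], 0.63)]
[292.29282774 283.88130634] [319.19799362 317.56408003]
[294.16815257 283.12098236] [321.03883901 316.75801184]
top [([361.3, 266.8, 381.0, 292.3], 0.59)]
[359.11084268 268.96945771] [383.01954144 294.2299063 ]
[359.0976358  267.18571997] [382.98992291 292.4640591 ]
```

View pics/s25.png

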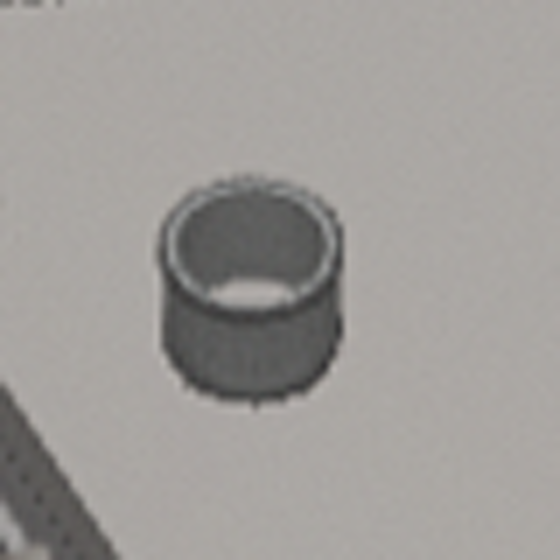

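View pics/t25.png

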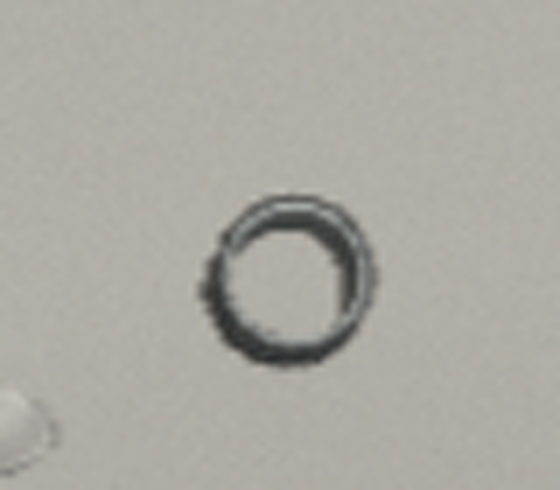

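Emit:
play_rows --increments '[{"x":-0.95,"y":-0.1,"z":0.0,"rx":0.0,"ry":0.0,"rz":-0.82},{"x":-0.95,"y":-0.1,"z":0.0,"rx":0.0,"ry":0.0,"rz":-0.82},{"x":-0.95,"y":-0.1,"z":0.0,"rx":0.0,"ry":0.0,"rz":-0.82},{"x":-0.95,"y":-0.1,"z":0.0,"rx":0.0,"ry":0.0,"rz":-0.82},{"x":-0.95,"y":-0.1,"z":0.0,"rx":0.0,"ry":0.0,"rz":-0.82},{"x":-0.95,"y":-0.1,"z":0.0,"rx":0.0,"ry":0.0,"rz":-0.82},{"x":-0.95,"y":-0.1,"z":0.0,"rx":0.0,"ry":0.0,"rz":-0.82}]'

```text
t: 27.9
position: [0.4222, -0.0962, 0.1789]
orientation: [0.492, 0.87, 0.0, -0.0]
ft_force: [0.8, -0.5, 0.3]
finger_gap: 0.0857
```

```bash
python3 -c "
from h import *
go([0.413,-.1331,.09],121)"
```

```text
t 27.9 pos [ 0.4222 -0.0962  0.1789] yaw 120.99 j6 0.64 F [ 0.8 -0.5  0.3] gap 0.0857
 shift [-0.18  -0.179  0.593] turn [-0.    -0.001 -0.   ] rows 2.3 0.0
```

Emit:
play_rows --increments '[{"x":-0.1,"y":-0.1,"z":0.0,"rx":0.0,"ry":0.0,"rz":0.0},{"x":-0.18,"y":-0.18,"z":0.1,"rx":0.0,"ry":0.0,"rz":0.0},{"x":-0.18,"y":-0.18,"z":0.3,"rx":0.0,"ry":0.0,"rz":0.0},{"x":-0.18,"y":-0.18,"z":0.5,"rx":0.0,"ry":0.0,"rz":0.0},{"x":-0.18,"y":-0.18,"z":0.55,"rx":0.0,"ry":0.0,"rz":0.0},{"x":-0.18,"y":-0.18,"z":0.55,"rx":0.0,"ry":0.0,"rz":0.0},{"x":-0.18,"y":-0.18,"z":0.55,"rx":0.0,"ry":0.0,"rz":0.0}]'

```text
t: 28.48
position: [0.4131, -0.1325, 0.0971]
orientation: [0.493, 0.87, -0.0, -0.001]
ft_force: [0.2, -1.5, -0.3]
finger_gap: 0.0855
```

```bash
python3 -c "
from h import *
go([0.413,-.1331,.028],121)"; python3 look.py s26 scene 250 230 370 340;python3 look.py t26 top 150 200 310 310
```

```text
t 28.48 pos [ 0.4131 -0.1325  0.0971] yaw 120.98 j6 0.55 F [ 0.2 -1.5 -0.3] gap 0.0855
 shift [-0.003 -0.003  0.461] turn [-0.001 -0.001 -0.   ] rows 1.7 0.0
```

View pics/s26.png

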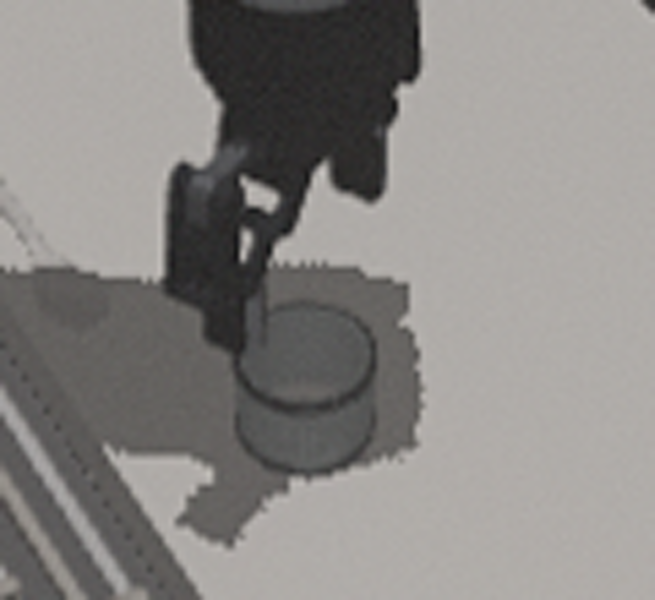

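View pics/t26.png

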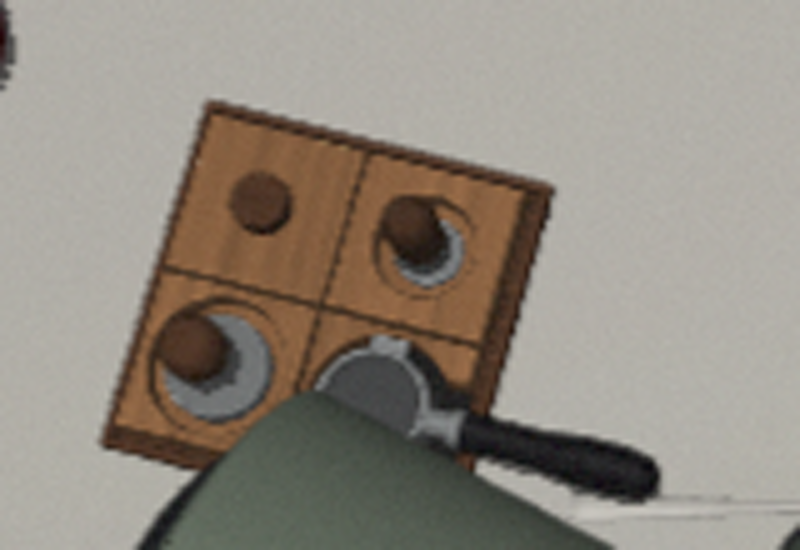

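Emit:
play_rows --increments '[{"x":0.0,"y":0.0,"z":0.1,"rx":0.0,"ry":0.0,"rz":0.0},{"x":0.0,"y":0.0,"z":0.22,"rx":0.0,"ry":0.0,"rz":0.0},{"x":0.0,"y":0.0,"z":0.34,"rx":0.0,"ry":0.0,"rz":0.0},{"x":0.0,"y":0.0,"z":0.42,"rx":0.0,"ry":0.0,"rz":0.0},{"x":0.0,"y":0.0,"z":0.445,"rx":0.0,"ry":0.0,"rz":0.0},{"x":0.0,"y":0.0,"z":0.445,"rx":0.0,"ry":0.0,"rz":0.0},{"x":0.0,"y":0.0,"z":0.445,"rx":0.0,"ry":0.0,"rz":0.0}]'

```text
t: 29.17
position: [0.414, -0.1336, 0.0312]
orientation: [0.493, 0.87, 0.0, 0.001]
ft_force: [-0.5, 0.6, 0.5]
finger_gap: 0.0851
```

```bash
python3 -c "
from h import *
go([0.413,-.1331,.028],121)"; python3 look.py s27 scene 250 230 370 340
```

```text
t 29.17 pos [ 0.414  -0.1336  0.0312] yaw 120.99 j6 0.55 F [-0.5  0.6  0.5] gap 0.0851
 shift [ 0.006 -0.004  0.021] turn [ 0.001  0.002 -0.   ] rows 0.1 0.0
```

View pics/s27.png

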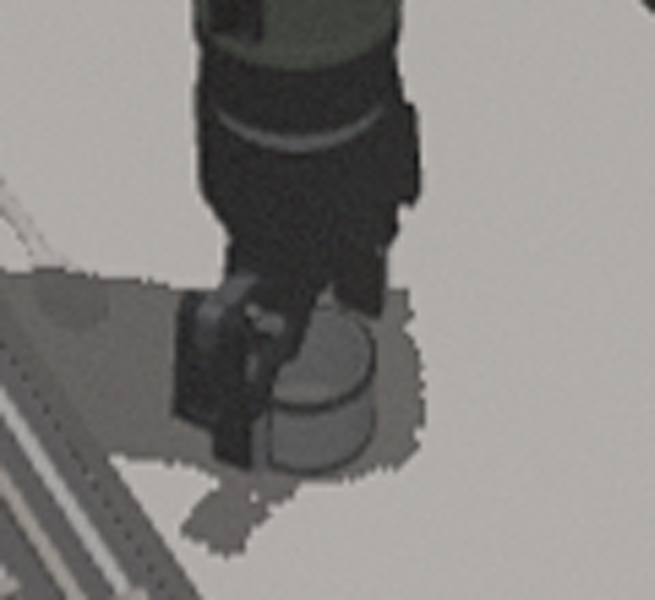

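Emit:
play_rows --increments '[{"x":0.0,"y":0.0,"z":0.0,"rx":0.0,"ry":0.0,"rz":0.0},{"x":0.0,"y":0.0,"z":0.0,"rx":0.0,"ry":0.0,"rz":0.0},{"x":0.0,"y":0.0,"z":0.0,"rx":0.0,"ry":0.0,"rz":0.0},{"x":0.0,"y":0.0,"z":0.0,"rx":0.0,"ry":0.0,"rz":0.0},{"x":0.0,"y":0.0,"z":0.0,"rx":0.0,"ry":0.0,"rz":0.0},{"x":0.0,"y":0.0,"z":0.0,"rx":0.0,"ry":0.0,"rz":0.0},{"x":0.0,"y":0.0,"z":0.0,"rx":0.0,"ry":0.0,"rz":0.0}]' --jaw -1 --newtons 40

```text
t: 29.8
position: [0.4137, -0.1335, 0.0312]
orientation: [0.492, 0.87, 0.0, 0.001]
ft_force: [-2.1, 1.0, 9.6]
finger_gap: 0.0534
```

Emit:
play_rows --increments '[{"x":0.0,"y":0.0,"z":-0.1,"rx":0.0,"ry":0.0,"rz":0.0},{"x":0.0,"y":0.0,"z":-0.25,"rx":0.0,"ry":0.0,"rz":0.0},{"x":0.0,"y":0.0,"z":-0.45,"rx":0.0,"ry":0.0,"rz":0.0},{"x":0.0,"y":0.0,"z":-0.7,"rx":0.0,"ry":0.0,"rz":0.0},{"x":0.0,"y":0.0,"z":-0.95,"rx":0.0,"ry":0.0,"rz":0.0},{"x":0.0,"y":0.0,"z":-0.95,"rx":0.0,"ry":0.0,"rz":0.0},{"x":0.0,"y":0.0,"z":-0.95,"rx":0.0,"ry":0.0,"rz":0.0}]'

```text
t: 30.38
position: [0.4147, -0.1341, 0.175]
orientation: [0.493, 0.87, 0.0, 0.003]
ft_force: [-0.0, 0.2, -1.2]
finger_gap: 0.0532
```

```bash
python3 -c "
from h import *
go([0.5101,.2927,.17],121)"; python3 look.py s28 scene 250 180 370 290
```

```text
t 30.38 pos [ 0.4147 -0.1341  0.175 ] yaw 120.98 j6 0.55 F [-0.   0.2 -1.2] gap 0.0532
 shift [2.112 2.01  0.029] turn [ 0.004  0.006 -0.   ] rows 10.5 0.0
```

View pics/s28.png

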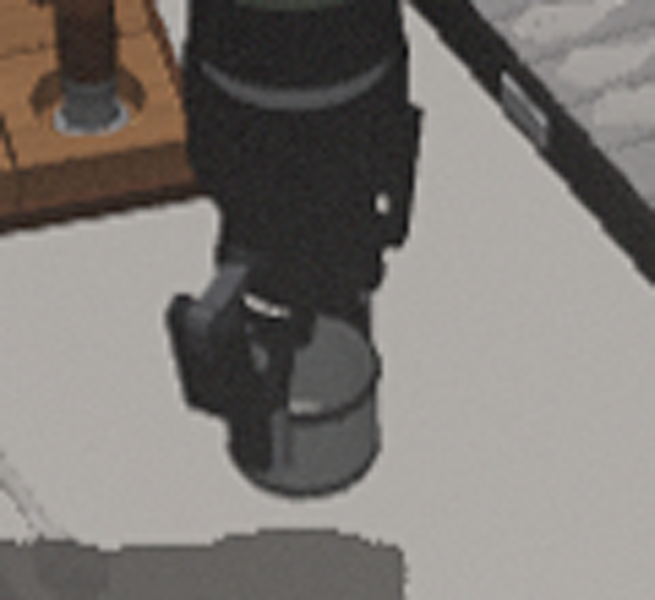

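Emit:
play_rows --increments '[{"x":0.13,"y":0.125,"z":0.0,"rx":0.0,"ry":0.0,"rz":0.0},{"x":0.3,"y":0.285,"z":0.0,"rx":0.0,"ry":0.0,"rz":0.0},{"x":0.48,"y":0.457,"z":0.0,"rx":0.0,"ry":0.0,"rz":0.0},{"x":0.66,"y":0.628,"z":0.0,"rx":0.0,"ry":0.0,"rz":0.0},{"x":0.84,"y":0.8,"z":0.0,"rx":0.0,"ry":0.0,"rz":0.0},{"x":1.0,"y":0.95,"z":0.0,"rx":0.0,"ry":0.0,"rz":0.0}]'

```text
t: 30.93
position: [0.4567, 0.0708, 0.1708]
orientation: [0.492, 0.87, -0.001, -0.002]
ft_force: [0.7, -0.7, -1.1]
finger_gap: 0.0538
```

Emit:
play_rows --increments '[{"x":0.17,"y":0.16,"z":0.0,"rx":0.0,"ry":0.0,"rz":0.0},{"x":0.34,"y":0.32,"z":0.0,"rx":0.0,"ry":0.0,"rz":0.0},{"x":0.51,"y":0.485,"z":0.0,"rx":0.0,"ry":0.0,"rz":0.0},{"x":0.68,"y":0.646,"z":0.0,"rx":0.0,"ry":0.0,"rz":0.0},{"x":0.8,"y":0.76,"z":0.0,"rx":0.0,"ry":0.0,"rz":0.0},{"x":0.9,"y":0.855,"z":0.0,"rx":0.0,"ry":0.0,"rz":0.0}]'

```text
t: 31.43
position: [0.4972, 0.2523, 0.1702]
orientation: [0.492, 0.871, -0.001, -0.001]
ft_force: [0.3, -0.3, -0.7]
finger_gap: 0.0536
```

```bash
python3 -c "
from h import *
go([0.5101,.2927,.13],121)"
```

```text
t 31.43 pos [0.4972 0.2523 0.1702] yaw 121.09 j6 1.37 F [ 0.3 -0.3 -0.7] gap 0.0536
 shift [0.186 0.214 0.268] turn [-0.005 -0.001  0.002] rows 1.4 0.0
```

Emit:
play_rows --increments '[{"x":0.1,"y":0.1,"z":0.0,"rx":0.0,"ry":0.0,"rz":0.0},{"x":0.17,"y":0.18,"z":0.0,"rx":0.0,"ry":0.0,"rz":0.0},{"x":0.19,"y":0.2,"z":0.0,"rx":0.0,"ry":0.0,"rz":0.0},{"x":0.19,"y":0.2,"z":0.1,"rx":0.0,"ry":0.0,"rz":0.0},{"x":0.19,"y":0.2,"z":0.25,"rx":0.0,"ry":0.0,"rz":0.0},{"x":0.19,"y":0.2,"z":0.35,"rx":0.0,"ry":0.0,"rz":0.0},{"x":0.19,"y":0.2,"z":0.35,"rx":0.0,"ry":0.0,"rz":0.0},{"x":0.19,"y":0.2,"z":0.35,"rx":0.0,"ry":0.0,"rz":0.0}]'

```text
t: 32.1
position: [0.5079, 0.2891, 0.1183]
orientation: [0.493, 0.87, -0.002, -0.001]
ft_force: [0.4, 0.0, -0.3]
finger_gap: 0.0538
```

```bash
cat > ov.py <<'E'
from h import *
import sys
go([0.5101,.2927,.0612],121)
p=viewer.grab_frame('scene'); k=4.5; im=cv2.resize(p['image'][100:230,190:310],None,fx=k,fy=k,interpolation=cv2.INTER_CUBIC)
S=seats([.4588,.2622,1.3245]); s=telemetry.observe()['position']
for X in [circ(*S['funnel'],.03,.0285),circ(*S['funnel'],.05,.015),circ(s[0],s[1],s[2]-.0312,.0285),circ(s[0],s[1],s[2]-.0312+.044,.0285)]:
    h=np.round((proj(p,X)-[190,100]+.5)*k).astype(np.int32); cv2.polylines(im,[h],True,(0,255,0),1)
cv2.imwrite(f'pics/{sys.argv[1]}.png',im)
E
python3 ov.py s29
```

```text
t 32.1 pos [0.5079 0.2891 0.1183] yaw 120.95 j6 1.42 F [ 0.4  0.  -0.3] gap 0.0538
 shift [0.012 0.027 0.381] turn [-0.006 -0.001 -0.001] rows 1.4 0.0
```

View pics/s29.png

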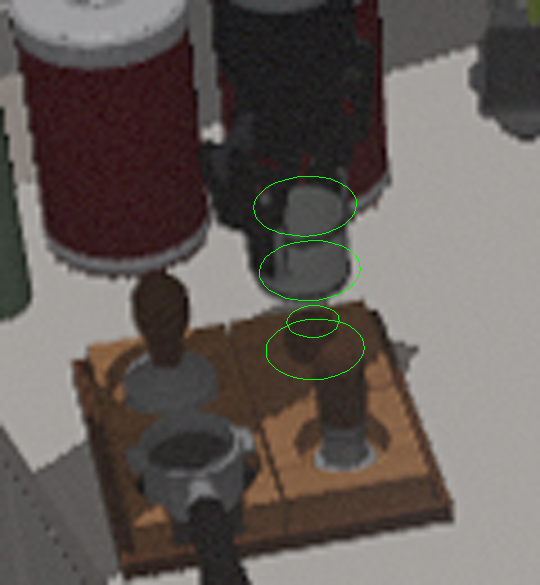

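Emit:
play_rows --increments '[{"x":0.012,"y":0.025,"z":0.05,"rx":0.0,"ry":0.0,"rz":0.0},{"x":0.012,"y":0.025,"z":0.1,"rx":0.0,"ry":0.0,"rz":0.0},{"x":0.012,"y":0.025,"z":0.14,"rx":0.0,"ry":0.0,"rz":0.0},{"x":0.012,"y":0.025,"z":0.14,"rx":0.0,"ry":0.0,"rz":0.0},{"x":0.012,"y":0.025,"z":0.14,"rx":0.0,"ry":0.0,"rz":0.0},{"x":0.012,"y":0.025,"z":0.14,"rx":0.0,"ry":0.0,"rz":0.0}]'

```text
t: 32.65
position: [0.5118, 0.2938, 0.0992]
orientation: [0.493, 0.87, -0.0, -0.0]
ft_force: [-0.2, -0.5, -2.0]
finger_gap: 0.0535
```

```bash
python3 ov.py s30; python3 look.py t30 top 150 200 310 310
```

```text
t 32.65 pos [0.5118 0.2938 0.0992] yaw 120.98 j6 1.43 F [-0.2 -0.5 -2. ] gap 0.0535
 shift [-0.001 -0.014  0.254] turn [-0. -0. -0.] rows 0.9 0.0
```

View pics/s30.png

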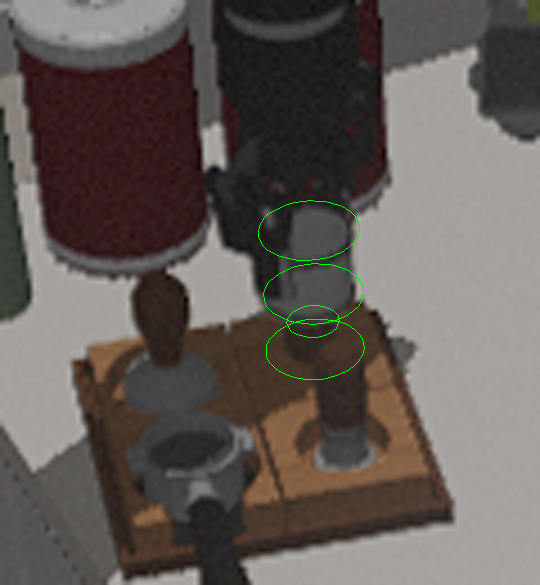

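View pics/t30.png

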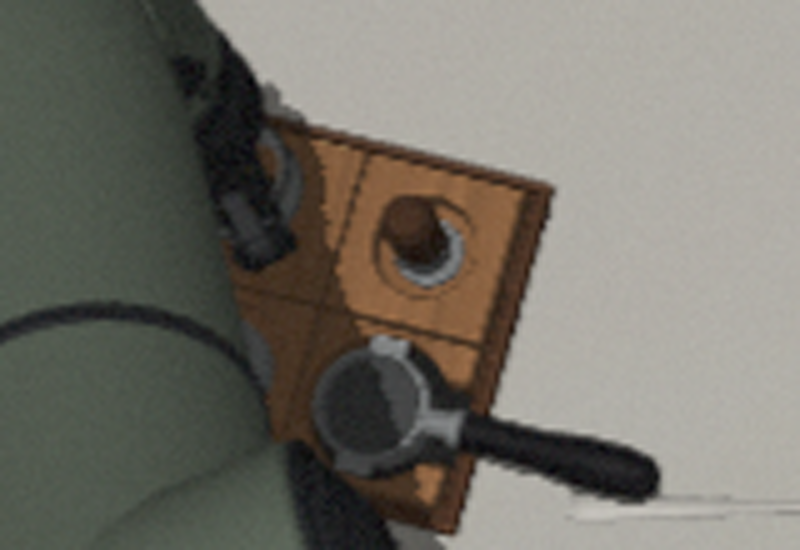

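Emit:
play_rows --increments '[{"x":-0.003,"y":-0.012,"z":0.03,"rx":0.0,"ry":0.0,"rz":0.0},{"x":-0.003,"y":-0.012,"z":0.06,"rx":0.0,"ry":0.0,"rz":0.0},{"x":-0.003,"y":-0.012,"z":0.1,"rx":0.0,"ry":0.0,"rz":0.0},{"x":-0.003,"y":-0.012,"z":0.13,"rx":0.0,"ry":0.0,"rz":0.0},{"x":-0.003,"y":-0.012,"z":0.15,"rx":0.0,"ry":0.0,"rz":0.0},{"x":-0.003,"y":-0.012,"z":0.15,"rx":0.0,"ry":0.0,"rz":0.0}]'

```text
t: 33.25
position: [0.5098, 0.2922, 0.0756]
orientation: [0.493, 0.87, -0.001, -0.001]
ft_force: [1.0, 0.1, -2.1]
finger_gap: 0.0537
```

```bash
python3 ov.py s31
```

```text
t 33.25 pos [0.5098 0.2922 0.0756] yaw 120.98 j6 1.42 F [ 1.   0.1 -2.1] gap 0.0537
 shift [0.002 0.003 0.096] turn [-0.002 -0.    -0.   ] rows 0.3 0.0
```

View pics/s31.png

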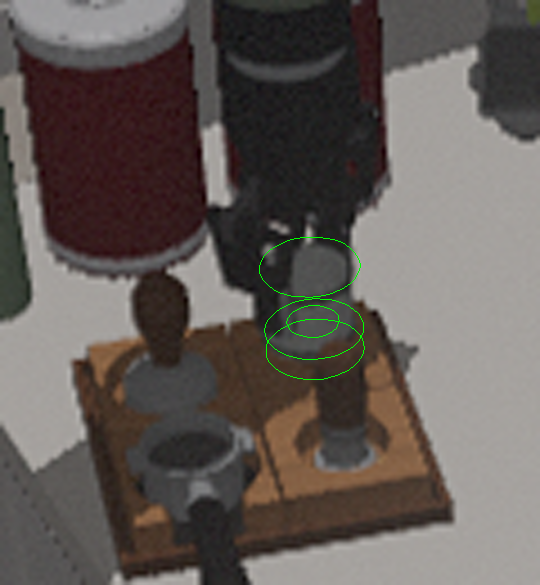

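No contact at 5 mm below the peg top; the ring is over the peg. Continue.

Emit:
play_rows --increments '[{"x":0.0,"y":0.0,"z":0.025,"rx":0.0,"ry":0.0,"rz":0.0},{"x":0.0,"y":0.0,"z":0.05,"rx":0.0,"ry":0.0,"rz":0.0},{"x":0.0,"y":0.0,"z":0.075,"rx":0.0,"ry":0.0,"rz":0.0},{"x":0.0,"y":0.0,"z":0.085,"rx":0.0,"ry":0.0,"rz":0.0},{"x":0.0,"y":0.0,"z":0.085,"rx":0.0,"ry":0.0,"rz":0.0},{"x":0.0,"y":0.0,"z":0.085,"rx":0.0,"ry":0.0,"rz":0.0}]'

```text
t: 33.8
position: [0.5104, 0.2925, 0.0638]
orientation: [0.493, 0.87, -0.0, -0.0]
ft_force: [-0.5, 0.5, -0.4]
finger_gap: 0.0535
```

Emit:
play_rows --increments '[{"x":0.0,"y":0.0,"z":0.007,"rx":0.0,"ry":0.0,"rz":0.0},{"x":0.0,"y":0.0,"z":0.012,"rx":0.0,"ry":0.0,"rz":0.0},{"x":0.0,"y":0.0,"z":0.012,"rx":0.0,"ry":0.0,"rz":0.0},{"x":0.0,"y":0.0,"z":0.012,"rx":0.0,"ry":0.0,"rz":0.0}]'

```text
t: 34.13
position: [0.5105, 0.2925, 0.0622]
orientation: [0.493, 0.87, 0.0, 0.0]
ft_force: [1.2, 0.4, -0.6]
finger_gap: 0.0538
```

Emit:
play_rows --increments '[{"x":0.0,"y":0.0,"z":0.004,"rx":0.0,"ry":0.0,"rz":0.0},{"x":0.0,"y":0.0,"z":0.008,"rx":0.0,"ry":0.0,"rz":0.0},{"x":0.0,"y":0.0,"z":0.008,"rx":0.0,"ry":0.0,"rz":0.0},{"x":0.0,"y":0.0,"z":0.008,"rx":0.0,"ry":0.0,"rz":0.0}]'

```text
t: 34.47
position: [0.5106, 0.2926, 0.0612]
orientation: [0.493, 0.87, 0.0, 0.0]
ft_force: [-0.4, -0.4, 3.3]
finger_gap: 0.0534
```

Emit:
play_rows --increments '[{"x":0.0,"y":0.0,"z":0.0,"rx":0.0,"ry":0.0,"rz":0.0},{"x":0.0,"y":0.0,"z":0.0,"rx":0.0,"ry":0.0,"rz":0.0},{"x":0.0,"y":0.0,"z":0.0,"rx":0.0,"ry":0.0,"rz":0.0},{"x":0.0,"y":0.0,"z":0.0,"rx":0.0,"ry":0.0,"rz":0.0},{"x":0.0,"y":0.0,"z":0.0,"rx":0.0,"ry":0.0,"rz":0.0},{"x":0.0,"y":0.0,"z":0.0,"rx":0.0,"ry":0.0,"rz":0.0}]' --jaw 1

```text
t: 34.97
position: [0.5105, 0.2925, 0.0609]
orientation: [0.493, 0.87, -0.0, -0.0]
ft_force: [-1.2, 0.1, 0.1]
finger_gap: 0.0852
```

Emit:
play_rows --increments '[{"x":0.0,"y":0.0,"z":-0.1,"rx":0.0,"ry":0.0,"rz":0.0},{"x":0.0,"y":0.0,"z":-0.25,"rx":0.0,"ry":0.0,"rz":0.0},{"x":0.0,"y":0.0,"z":-0.5,"rx":0.0,"ry":0.0,"rz":0.0},{"x":0.0,"y":0.0,"z":-0.75,"rx":0.0,"ry":0.0,"rz":0.0},{"x":0.0,"y":0.0,"z":-0.95,"rx":0.0,"ry":0.0,"rz":0.0},{"x":0.0,"y":0.0,"z":-0.95,"rx":0.0,"ry":0.0,"rz":0.0}]'

```text
t: 35.47
position: [0.514, 0.294, 0.2105]
orientation: [0.493, 0.87, 0.004, 0.003]
ft_force: [1.3, 0.2, 0.6]
finger_gap: 0.0853
```

```bash
python3 -c "
from h import *
go([0.42,.0,.22],121)"; python3 look.py s32 scene 190 110 310 230
```

```text
t 35.47 pos [0.514  0.294  0.2105] yaw 120.99 j6 1.42 F [1.3 0.2 0.6] gap 0.0853
 shift [-1.358 -1.546 -0.078] turn [ 0.014  0.002 -0.   ] rows 7.4 0.1
```

View pics/s32.png

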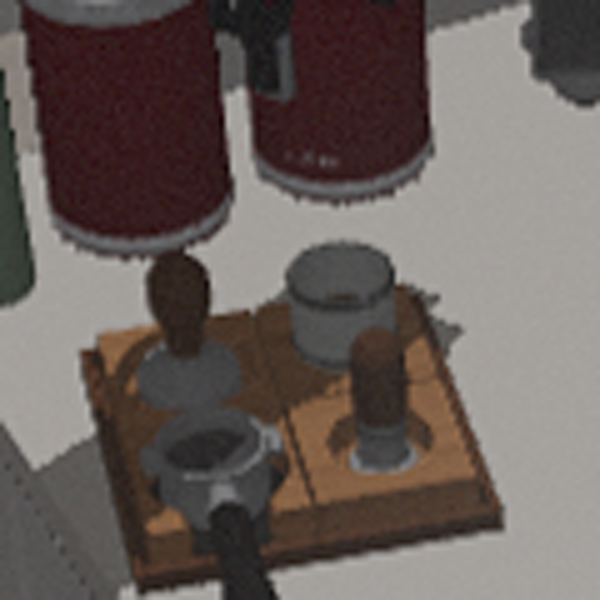

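Move the arm clear for a final check from above.

Emit:
play_rows --increments '[{"x":-0.88,"y":-1.0,"z":0.0,"rx":0.0,"ry":0.0,"rz":0.0},{"x":-0.88,"y":-1.0,"z":0.0,"rx":0.0,"ry":0.0,"rz":0.0},{"x":-0.88,"y":-1.0,"z":0.0,"rx":0.0,"ry":0.0,"rz":0.0},{"x":-0.88,"y":-1.0,"z":0.0,"rx":0.0,"ry":0.0,"rz":0.0},{"x":-0.88,"y":-1.0,"z":0.0,"rx":0.0,"ry":0.0,"rz":0.0}]'

```text
t: 35.93
position: [0.4475, 0.1, 0.202]
orientation: [0.493, 0.87, -0.001, -0.001]
ft_force: [0.4, -0.8, 0.5]
finger_gap: 0.0852
```

Emit:
play_rows --increments '[{"x":-0.95,"y":-0.9,"z":0.0,"rx":0.0,"ry":0.0,"rz":0.0},{"x":-0.95,"y":-0.9,"z":0.0,"rx":0.0,"ry":0.0,"rz":0.0},{"x":-0.95,"y":-0.9,"z":0.0,"rx":0.0,"ry":0.0,"rz":0.0},{"x":-0.95,"y":-0.9,"z":0.0,"rx":0.0,"ry":0.0,"rz":0.0},{"x":-0.95,"y":-0.9,"z":0.0,"rx":0.0,"ry":0.0,"rz":0.0},{"x":-0.95,"y":-0.9,"z":0.0,"rx":0.0,"ry":0.0,"rz":0.0}]'

```text
t: 36.43
position: [0.406, -0.0938, 0.2024]
orientation: [0.496, 0.869, -0.001, -0.0]
ft_force: [-0.0, -0.6, 0.1]
finger_gap: 0.0851
```

```bash
python3 look.py t33 top 150 190 310 310; python3 look.py s33 scene 0 0 640 480; python3 look.py t34 top 150 170 480 320
```

```text
(no output)
```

View pics/t33.png

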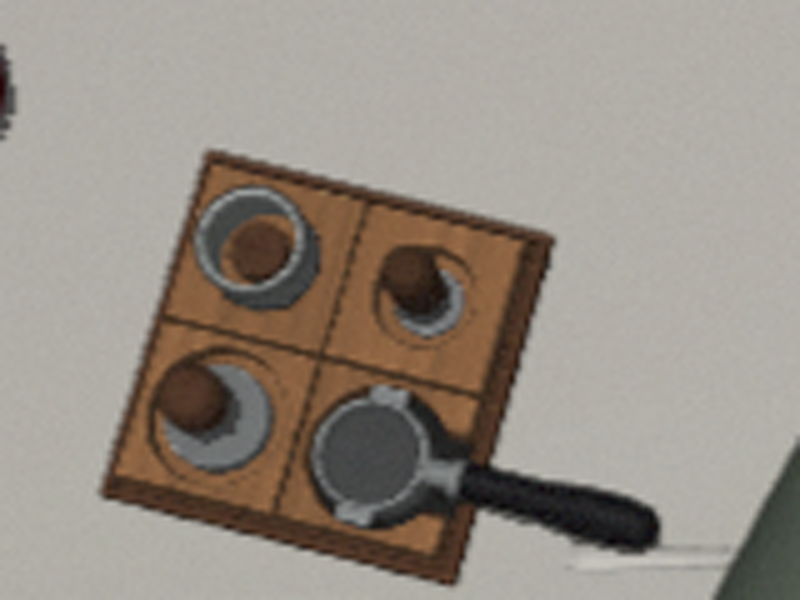

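View pics/s33.png

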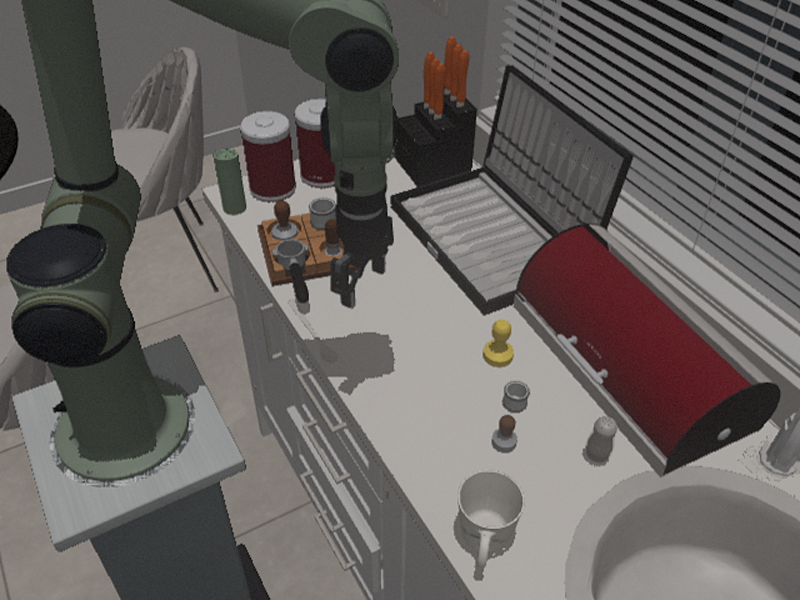

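View pics/t34.png

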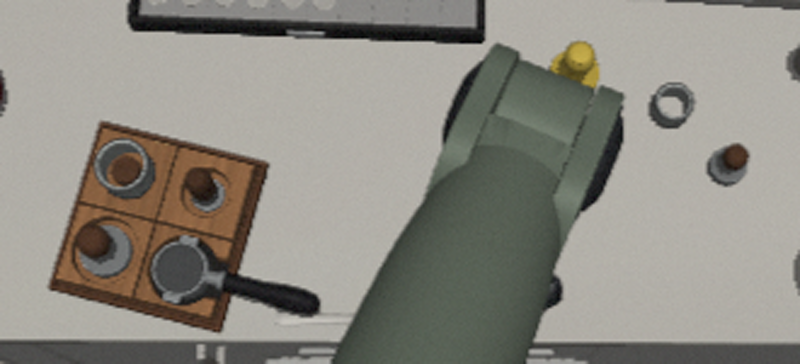

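```bash
python3 -c "
from h import *
print(workorder.sign_off(), telemetry.observe()['t'])"
```

```text
the job is handed in; nothing more can be done
the job is handed in; nothing more can be done
```

All four tools are put away in the caddy, in the order you listed. I handed the job in at about 36.5 s on the robot's clock.

- **Portafilter:** in the slotted cradle, with the handle out through the slot.
- **Large tamper:** in the wide well.
- **Needle tool:** in the narrow well.
- **Large funnel ring:** over the peg.

**Seating:** each tool was lowered until the wrist force showed contact, at about 10 mm (portafilter, tamper, needle tool) or 30 mm (ring) above where it was picked up. Contact force was at most about 8 N, and I released only then.

**Last pictures:** the final top and scene views show all four seated and upright. The small tamper, small funnel and yellow tamper are still standing where they were, and the arm was clear of everything.

**Disagreements:** the two cameras differed by about 5 mm in x. I shifted the top-camera positions by 4 to 5 mm to match the scene view and the gripper, and the fits then came out well centred. The portafilter head may sit about 3 mm toward the rear of its recess, still within its clearance. The only failure was my first move call, refused for its row format; nothing had moved.

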